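# Load a tube rack on the shaker and lock its hold-down arm

### The arm

A 7-joint arm with a two-finger parallel gripper is mounted at the origin on the work surface. World frame = base frame: x ahead of the robot, y to its left, z up, the work surface at z = 0. Lengths are in m, angles in rad, forces in N, time in s.
With the tool pointing down it reaches from about 0.35 to 0.9 m from the base axis. Payload 7.2 kg.
Tool frame: the origin (TCP) lies midway between the tips of the shut fingers; the grasp point (between the pads) lies 19 mm behind it (bot.grip_point_offset is the distance from the TCP to the grasp point, in m); z points along the fingers, x is the direction in which the jaws open and shut, and the axes are right-handed (so a half turn about z gives the same grasp; the last joint's range is limited). The gripper opens to 85 mm and grips with 20 to 120 N. Pads are 22 mm wide; open, the fingers measure 114 mm over their backs; the gripper's body (76 mm by 85 mm) begins 54 mm behind the grasp point. The pads swing forward as they close: fully open they stand 13 mm farther back than shut.
Start: joints at [1.233, 0.411, -0.013, 1.596, 0.006, 1.134, -0.082], TCP at [0.167, -0.602, 0.202] pointing down, gripper open.
Joint ranges: [-2.95, 2.95], [-0.29, 1.99], [-1.47, 1.44], [0.14, 2.54], [-1.03, 4.17], [0.13, 1.85], [-2.86, 2.86]. Speed limits (rad/s): [2.39, 2.39, 3.01, 3.01, 3.14, 3.14, 3.14].

### API

Orientations are given as a rotation vector (axis times angle).
In Python, from workcell import bot gives the robot as it stands.
- The arm moves only by the tool carry_out, never from a script. Its argument "targets" is a list of rows, each an object of numbers: "jaw": the gripper command: -1 is shut, 1 is fully open, values between are in proportion; "dx", "dy", "dz": the shift along the world's x, y, z scaled (see below); "spin": the turn about the world's z scaled (see below). In form: [{"jaw": .., "dx": .., "dy": .., "dz": .., "spin": ..}, ...]. A call has exactly 5 rows; each row is the pose to reach, as a shift and turn from the pose measured when the call began; what a row does not reach only later rows make up. The controller multiplies each number of a shift by 0.08 m and each number of a turn by 60 degrees. A row lasts 1/10 s, in which the tool goes at most 50 mm and 8.59 degrees, less where a joint would pass 70% of its speed; a pose out of reach is approached as far as the arm can. A call with a number of a shift or a turn outside -1 to 1 is refused whole. A call with a gripper value outside its range is refused whole. The fingers move at their own pace and stop on an object; the grip force is fixed at half the most. Time passes only in rows, so rows that repeat a pose let the fingers close, or fill a call up. It gives the time, the measured TCP pose, the force and the opening at its end, in the units of the state.
- bot.get_obs(): the state, without advancing time (a new reading comes with each control period).
- bot.get_image(name): name is "scene" or "top"; returns the picture (400x640x3 uint8, blue, green, red); there is no depth.
- bot.get_calibration(name): a dict with "fov_y" (degrees; the focal length in pixels is half the picture's height over the tangent of half this angle, whatever the lens; pixels are square), "cx", "cy" (the principal point, pixels), "k1" (the pictures are not rectified: a ray, as slopes to the right and down, at radius r is drawn at 1 + k1 r^2 times it, then the intrinsics apply), "xyz" and "orientation" of the camera in the world. Camera axes: x right, y down, z forward; pixel columns grow to the right and rows downward; lengths in m; the calibration is good to about 2 mm. A picture is of the moment at which its call begins. get_calibration takes no time and is no camera call.
- bot.job_done(): hands the job in, once; it reports no verdict.
Trained networks look in the newest picture that a camera, given by its name, has taken for a name from the list of things; names that differ only in an ending like _2 or _b are one class to them, and where a whole thing is asked for, a point or a joint stands for the part that bears it (a point fixed in the world has none). Each returns a list of dicts, best first, with "confidence" (0 to 1); they miss things now and then, are a little off and sometimes report something else, mostly with a low value. They report only what shows in the picture. A call takes as long as a camera call. They do not tell look-alikes from the thing itself.
- bot.outline_of(camera, target): "mask" (400x640 bool, what is visible of it) and "extent" ([left, top, width, height] in pixels, round what is visible of it).
- bot.tip_of(camera, target): "xy" ([column, row] in pixels: a listed point, or the origin of a listed thing).
The state is a dict: "t": time; "joints": joint angles; "dq": joint speeds; "effort": joint torques, N m; "eef_pos": TCP position; "tcp_rot": TCP orientation; "contact_force": force on the tool from outside, world axes, zero at the start; "wrist_torque": the same for the moment, N m; "finger_gap": opening from 0.0 (shut) to 1.0 (fully open).
Only numpy, scipy, OpenCV 4.12 (cv2) and the standard library are available. Lean on these libraries where they do the work, as an engineer would, in place of code of your own. Each camera call takes 0.05 s, during which the arm holds its last target.

### The job

Load the rack that is full of sample tubes into the tray on the shaker's platform, keeping it upright, until it stands flat in the tray. Then lock it down: pull the hold-down arm's sprung knob up, swing the arm round over the rack's centre handle and let it drop into its lock notch, so that the pad presses on the handle. Leave the empty rack and the other things on the bench where they are.

Things in the scene. Friction and masses are not known exactly. Their poses are not given: they have to be found in the camera images.
- full_rack_mid (a point): The black two-tier rack full of tubes, 150 x 48 mm, 0.3 kg: 12 white-capped tubes (cap tops 52 mm up) in two groups, between them a solid centre handle 26 mm long x 48 mm wide (full width) x 64 mm high, to be gripped across the 48 mm. Point: middle of the handle, 32 mm above the rack's underside. x: along the rack; y: across it; z: up. Either way round is right.
- empty_rack: An identical rack with no tubes in it (bare holes), loose on the bench; leave it. Origin: centre of its underside.
- shaker: Orbital shaker 240 x 250 mm, standing still, fixed to the bench, with a flat aluminium platform, top 90 mm above the bench. Origin: centre of its underside; x: away from its dial panel; y: towards the arm's pivot side; z: up.
- tray (a point): Centre of the tray's rubber floor, 92 mm above the bench: the tray is 160 mm (x) by 58 mm (y) inside, with a rim 8 mm above its floor, open at the top. Axes as the shaker's. A rack in it stands with its length along x.
- clamp: Hold-down arm with knob and pad, one rigid steel piece that turns on an upright sprung spindle 115 mm from the tray's centre. Origin on the spindle's axis at the platform's top when down; arm along its own -y; z up. A round-nosed tooth 8 mm wide under the arm sits 10 mm deep in a castellated collar: it turns only when raised over 10 mm, save for free play in the parking gap.
- knob (a point): Grip point on the knob, on the spindle's axis, 194 mm above the bench when down: a black upright bar 60 mm long (along the arm, clamp's own y) x 16 mm thick (clamp's own x), to be gripped across the 16 mm. Its top is 14 mm above this point, the arm's upper side (22 mm wide there, round knob foot 40 mm across and 8 mm high on it) 28 mm below it. Axes as the clamp's.
- pad (a point): Centre of the underside of the rubber pad (22 mm across) under the arm's free end, 115 mm from the spindle's axis. 63 mm above the platform when fully down, which is 3 mm lower than the handle top of a rack standing in the tray.
- pull (a joint): How far the knob and arm are pulled up: 0 fully down, 18 mm at the top stop. A spring and the weight press it down with about 9 N at 0 and 13 N at the top. The tooth is clear of the collar from 10 mm; resting on top of a block it reads 10 mm; seated in the lock notch with the pad on a rack's handle it reads 1 to 3 mm.
- swing (a joint): Angle of the arm about the spindle, counter-clockwise from above: 0 in the lock notch (arm along the shaker's -y, over the tray's centre); 1.0 to 1.4 rad in the wide parking gap where it starts (arm towards the shaker's +x). The notch has 0.06 rad of play either way; the tooth finds it from 0.1 rad. The arm can overrun to -0.55, where the tooth rests on the collar.
- reagent_bottle: Amber bottle, 72 mm across, 150 mm high; bystander. Origin: centre of its underside.
- freezer_box: Closed cardboard freezer box 136 x 136 x 53 mm; bystander. Origin: centre of its underside.
- tip_box: Pipette tip box 122 x 84 x 80 mm; bystander. Origin: centre of its underside.
Not all that is in view belongs to the job. What is shaped like the part that bears full_rack_mid but green or purple is not meant.

How it is judged:
On the way, in this order (a step that is already met when the one before it is completed fails the run):
1. the full rack stands flat in the tray (x of full_rack_mid in the frame of tray between -0.01 and 0.01 m and y of full_rack_mid in the frame of tray between -0.01 and 0.01 m and z of full_rack_mid in the frame of tray below 0.036 m and angle between full_rack_mid's own z axis and vertical below 0.05 rad), for 0.2 s.
2. the knob is pulled up and the arm is turned out of its parking gap (value of joint pull above 0.008 m and value of joint swing below 0.75 rad).
At the end, for the whole second after the job is handed in: The full rack stands flat in the tray (centre within 10 mm of its centre, underside within 4 mm of its floor, tilt under 0.05 rad); the arm is locked over it (within 0.12 rad, pull under 6 mm), its pad pressing on the handle with over 2 N; nothing moves (all of step 1 and value of joint pull below 0.006 m and value of joint swing between -0.12 and 0.12 rad and contact force between clamp and full_rack above 2 N and distance between pad and full_rack_mid below 0.045 m and linear speed of clamp below 0.02 m/s); the robot touches nothing.
It fails at once if the full rack is tipped more than 0.5 rad (angle between full_rack_mid's own z axis and vertical above 0.5 rad).
It fails at once if the empty rack or another bystander is moved more than 30 mm (distance of any of empty_rack, reagent_bottle, freezer_box, tip_box from where it was at the start of the episode above 0.03 m).
It also fails if it takes over 53 s, if anything falls off the work surface, if the arm or the gripper's body presses on something with over 40 N, if the wrist force passes 120 N, or if a joint passes its speed limit or range.

## Working session

There is one attempt and no reset: what is moved stays moved. The work goes in short steps, Python scripts to look and compute and a tool call to move; the robot and the scene stay as the last step left them, time stands still between calls to the robot, and variables do not carry over. Pictures are saved under pics/ and viewed, and the job is handed in when it is done.

Besides the shell and the picture viewer there is one more tool, called after "Emit:" as name(argument=value, ...) on one line, values as JSON. carry_out: Moves the arm, as the interface text tells. Shifts and turns lie within -1 to 1; 1 stands for 0.08 m of shift or 60 degrees of turn. Its arguments: {"type":"object","properties":{"targets":{"type":"array","items":{"type":"object","properties":{"jaw":{"type":"number"},"dx":{"type":"number"},"dy":{"type":"number"},"dz":{"type":"number"},"spin":{"type":"number"}}}}},"required":["targets"]}

```bash
mkdir -p pics; ls
cat > h.py <<'E'
import numpy as np, cv2
from scipy.spatial.transform import Rotation as R
from workcell import bot
def cam(n):
    c=bot.get_calibration(n); f=200/np.tan(np.radians(c['fov_y'])/2)
    o=np.array(c['orientation'],float)
    M=R.from_rotvec(o).as_matrix() if o.shape==(3,) else (o if o.shape==(3,3) else None)
    return c,f,M,np.array(c['xyz'],float)
def ray(n,uv):
    c,f,M,p=cam(n); d=(np.array(uv,float)-[c['cx'],c['cy']])/f
    s=d.copy()
    for _ in range(30): s=d/(1+c['k1']*(s@s))
    return p,M@np.array([s[0],s[1],1])
def atz(n,uv,z):
    p,d=ray(n,uv); return p+d*(z-p[2])/d[2]
def proj(n,P):
    c,f,M,p=cam(n); q=M.T@(np.array(P,float)-p); s=q[:2]/q[2]
    return s*(1+c['k1']*(s@s))*f+[c['cx'],c['cy']]
E
python3 - <<'E'
from h import *
for n in('scene','top'):
    print(bot.get_calibration(n)); cv2.imwrite(f'pics/{n}0.png',bot.get_image(n))
    for t in ('full_rack_mid','empty_rack','tray','knob','pad','shaker','clamp'):
        print(n,t,[(np.round(d['xy'],1),round(d['confidence'],2)) for d in bot.tip_of(n,t)])
print(bot.get_obs())
E
```

```text
pics
{'fov_y': 55.68617599211662, 'cx': 316.25269470223645, 'cy': 191.39062724306197, 'k1': -0.088973943318894, 'xyz': array([ 1.06841807, -0.43673349,  1.26676579]), 'orientation': array([-2.38300635, -1.12310046,  0.31563239])}
scene full_rack_mid [(array([219.1, 320.5]), 0.96), (array([188.9, 221.2]), 0.94), (array([223.4, 258.3]), 0.76)]
scene empty_rack [(array([263.3, 226.2]), 0.96)]
scene tray [(array([339.8, 167. ]), 0.9)]
scene knob [(array([368.4, 137.4]), 0.54)]
scene pad [(array([375.3, 169.4]), 0.58)]
scene shaker [(array([352.8, 175.2]), 0.98), (array([373.1, 166.9]), 0.6)]
scene clamp [(array([364.8, 152.5]), 0.67), (array([222.1, 260.2]), 0.37)]
{'fov_y': 48.76830800963512, 'cx': 316.1501856514435, 'cy': 201.56890927084604, 'k1': -0.02620476720801623, 'xyz': array([0.36714374, 0.01794709, 1.54367136]), 'orientation': array([-2.17486665,  2.13524592, -0.12318664])}
top full_rack_mid [(array([435.6, 216.1]), 0.88), (array([476., 169.]), 0.8), (array([448.1, 283.4]), 0.75)]
top empty_rack [(array([383.4, 226.4]), 0.65)]
top tray [(array([281.5, 217.3]), 0.97), (array([43
[... 188 characters left out ...]

{'t': 0.8, 'joints': array([ 1.23282477,  0.4110445 , -0.01268153,  1.59618626,  0.00562475,
        1.13428634, -0.08219497]), 'dq': array([-5.53851659e-05,  1.33267858e-03,  1.95196195e-05, -3.21924646e-04,
       -5.71725570e-04, -1.28657347e-03,  8.42165373e-04]), 'effort': array([ 6.02891305e-04, -6.00344253e+01,  6.81402348e-01, -2.99731243e+01,
        1.39265409e-02,  1.77279828e-03, -2.14965752e-06]), 'eef_pos': array([ 0.16654718, -0.60242444,  0.20223783]), 'tcp_rot': array([ 2.49993590e+00, -1.90246881e+00,  1.21079447e-04]), 'contact_force': array([0.05006555, 0.79452089, 0.70790198]), 'wrist_torque': array([0.02420071, 0.04502197, 0.01314915]), 'finger_gap': 0.997751799547217}
```

View pics/scene0.png

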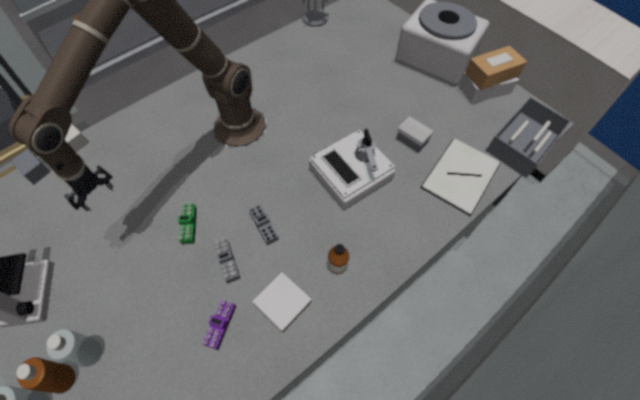

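View pics/top0.png

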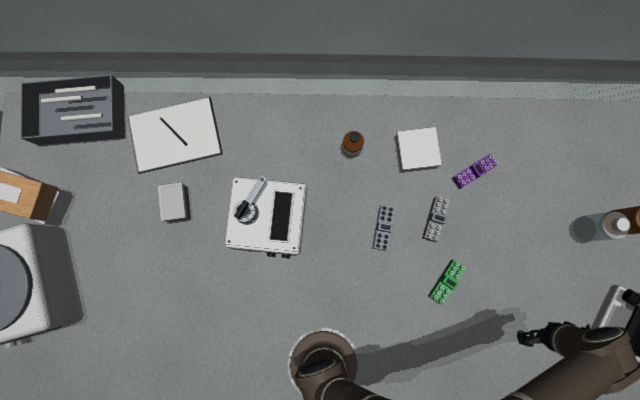

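The scene view has four rack shapes: green (187,223), purple (219,324), dark with bare holes (263,225) and white-capped black (227,260). The last fits the description, and in the top view it is at (437,218). I'll confirm it in an enlarged crop.

Run:
```python
from h import *
T=cv2.imread('pics/top0.png');S=cv2.imread('pics/scene0.png')
a=cv2.resize(T[190:260,365:465],(600,420),interpolation=cv2.INTER_CUBIC)
b=cv2.resize(T[165:265,215:315],(600,600),interpolation=cv2.INTER_CUBIC)
c=cv2.resize(S[195:295,200:290],(540,600),interpolation=cv2.INTER_CUBIC)
d=cv2.resize(S[120:210,300:400],(660,594),interpolation=cv2.INTER_CUBIC)
for n,i in zip('abcd',(a,b,c,d)): cv2.imwrite(f'pics/c_{n}.png',i)
for n in('scene','top'):
  for t in ('full_rack_mid','tray','shaker','knob','clamp'):
    for k,d in enumerate(bot.outline_of(n,t)):
      m=d['mask'].astype(np.uint8); ys,xs=np.nonzero(m)
      r=cv2.minAreaRect(np.c_[xs,ys].astype(np.float32))
      print(n,t,round(d['confidence'],2),d['extent'],m.sum(),np.round([xs.mean(),ys.mean()],1),np.round(r[0],1),np.round(r[1],1),round(r[2],1))
      np.save(f'm_{n}_{t}_{k}.npy',m)
```

```text
scene full_rack_mid 0.69 [209.9, 237.9, 29.3, 46.5] 682 [226.4 260.4] [226.4 260.2] [45.6 15.9] 72.3
scene full_rack_mid 0.63 [181.3, 201.0, 17.6, 41.1] 673 [187.4 222.4] [187.  222.5] [41. 18.] 90.0
scene full_rack_mid 0.58 [200.2, 297.4, 39.4, 50.9] 943 [218.7 324.6] [217.9 324.1] [21.4 51. ] 21.4
scene full_rack_mid 0.27 [253.1, 270.3, 59.5, 63.3] 1956 [282.3 301.2] [282.5 301. ] [44.5 44.5] 45.0
scene tray 0.93 [309.7, 130.0, 85.3, 78.6] 3979 [351.7 167.5] [351.7 167.1] [62.3 70.1] 57.3
scene shaker 0.67 [310.6, 130.1, 84.1, 78.0] 3998 [351.7 167.6] [351.6 167.1] [63.5 70.7] 56.3
scene shaker 0.48 [328.8, 243.7, 22.0, 30.4] 539 [338.2 258.7] [338.5 258.5] [29. 21.] 90.0
scene knob 0.89 [362.0, 128.0, 14.7, 40.4] 306 [369.2 149.3] [369.8 150.3] [42.5 11.4] 69.4
scene clamp 0.72 [365.0, 129.4, 10.9, 41.9] 254 [368.9 147.6] [368.1 149.4] [40.9 10.3] 81.3
top full_rack_mid 0.92 [424.3, 196.0, 26.0, 44.5] 695 [435.6 218.5] [436.2 219. ] [18.  43.3] 15.9
top full_rack_mid 0.58 [427.4, 261.8, 38.5, 42.8] 777 [446.9 281.4] [447.6 282. ] [20.1 44.4] 35.0
top full_rack_mid 0.58 [451.7, 156.0, 46.7, 34.7] 668 [474.7 170.7] [474.9 170.8] [14.9 46.9] 58.2
top tray 0.77 [227.3, 176.3, 79.9, 84.2] 5475 [266.  215.9] [265.9 215.4] [76.3 79.1] 7.1
top shaker 0.78 [224.9, 176.4, 80.8, 82.0] 5378 [266.2 215.6] [266.1 215. ] [75.1 78.5] 6.7
top knob 0.92 [235.1, 175.8, 30.9, 46.3] 435 [249.8 199. ] [252.  197.9] [13.2 50.2] 36.6
top clamp 0.57 [233.3, 173.6, 31.0, 46.0] 466 [249.8 199.1] [249.8 196.4] [14.3 50.1] 26.6
```

View pics/c_a.png

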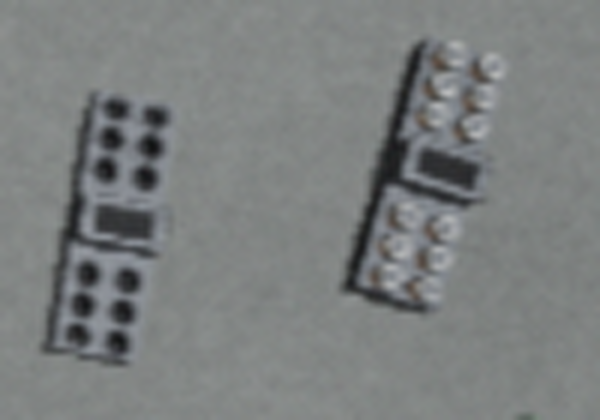

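View pics/c_b.png

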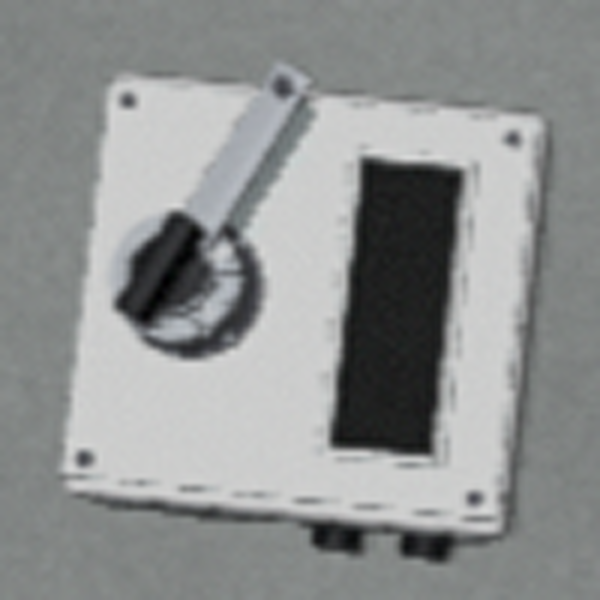

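View pics/c_c.png

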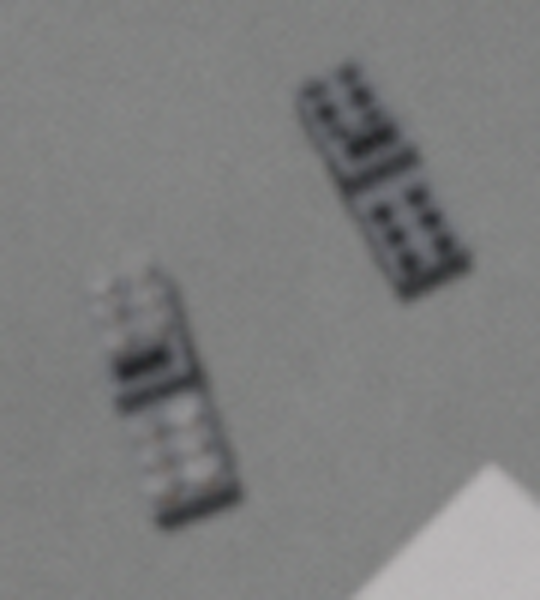

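View pics/c_d.png

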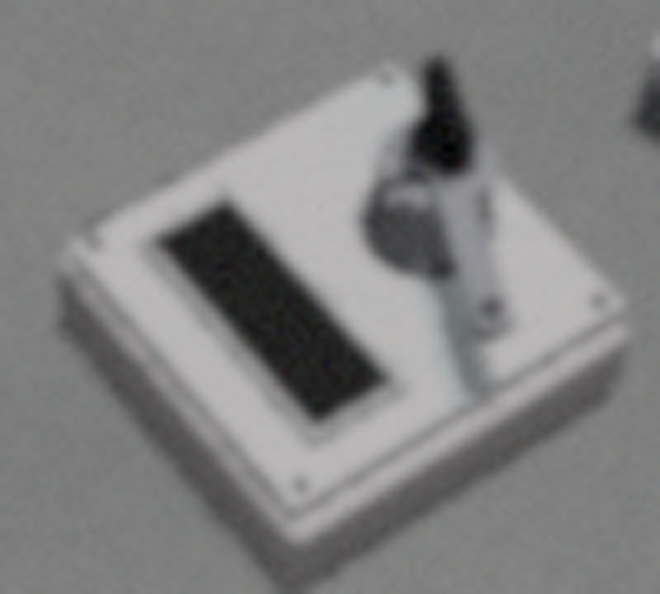

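Crop a confirms it: the rack at top (439,218) has the white caps, and the one at (385,226) has bare holes. Next I'll measure the handle patch, caps, tray corners and knob.

Run:
```python
from h import *
def up(p,s,x0,y0): return (np.array(p,float)+.5)/s-.5+[x0,y0]
A=lambda p:up(p,6,365,190); B=lambda p:up(p,6,215,165); C=lambda p:up(p,6,200,195); D=lambda p:up(p,6.6,300,120)
print('handle top',atz('top',A((448,168)),.064), 'scene',atz('scene',C((142,358)),.064))
L=[(454,53),(445,83),(434,116),(406,213),(397,243),(384,272)];Rr=[(491,67),(483,97),(474,127),(443,228),(433,258),(425,287)]
P=[np.array([atz('top',A(p),.052)[:2] for p in q]) for q in(L,Rr)]
print('caps mean',np.mean(np.vstack(P),0))
for q in P:
    v=np.linalg.svd(q-q.mean(0))[2][0]; print('rack yaw',np.degrees(np.arctan2(*(v*np.sign(v[0]))[::-1])))
t=np.array([atz('top',B(p),.092)[:2] for p in[(360,158),(463,168),(433,455),(331,445)]])
print('tray',t,t.mean(0),np.linalg.norm(t-np.roll(t,-1,0),axis=1))
s=np.array([atz('scene',D(p),.092)[:2] for p in[(228,200),(388,378),(320,420),(160,242)]])
print('tray scene',s,s.mean(0),np.linalg.norm(s-np.roll(s,-1,0),axis=1))
c=np.array([atz('top',B(p),.090)[:2] for p in[(128,100),(512,138),(474,498),(84,458)]])
print('screws',c,c.mean(0))
k=np.array([atz('top',B(p),.208)[:2] for p in[(178,218),(138,305)]]);print('knob ends',k,k.mean(0))
pp=atz('top',B((283,85)),.166);print('arm end',pp)
print(atz('top',(383.4,226.4),0), R.from_rotvec(bot.get_obs()['tcp_rot']).as_matrix())
for n,q in(('bottle',(352,143)),('tip',(173,202)),('fb',(418,148))):print(n,atz('top',q,.1))
```

```text
handle top [ 0.50109613 -0.38444879  0.064     ] scene [ 0.49807442 -0.38034965  0.064     ]
caps mean [ 0.50095299 -0.3827102 ]
rack yaw -17.801025579467396
rack yaw -17.593724287819725
tray [[0.57771043 0.1694246 ]
 [0.57312747 0.11213723]
 [0.41434329 0.12452775]
 [0.41874116 0.18054237]] [0.49598059 0.14665799] [0.0574704  0.15926689 0.05618699 0.15935757]
tray scene [[0.41898486 0.18438122]
 [0.5709901  0.1717446 ]
 [0.56739246 0.12350932]
 [0.41692177 0.13380966]] [0.4935723 0.1533612] [0.15252959 0.04836926 0.15082284 0.05061362]
screws [[0.60837514 0.30011836]
 [0.59072391 0.08546676]
 [0.39140053 0.10163138]
 [0.40909493 0.31623103]] [0.49989863 0.20086188]
knob ends [[0.52837964 0.24917718]
 [0.48355952 0.2678094 ]] [0.50596958 0.25849329]
arm end [0.60521061 0.20360716 0.166     ]
[ 0.47243923 -0.20570444  0.        ] [[ 2.66519168e-01 -9.63829618e-01  1.77687134e-05]
 [-9.63829615e-01 -2.66519169e-01 -7.94189078e-05]
 [ 8.12819983e-05  4.04064905e-06 -9.99999997e-01]]
bottle [ 0.74338855 -0.08601533  0.1       ]
tip [0.53355012 0.50442789 0.1       ]
fb [ 0.73026546 -0.30707549  0.1       ]
```

Emit:
carry_out(targets=[{"jaw": 1, "dx": 0.2, "dy": 0.14, "dz": 0, "spin": 0.12}, {"jaw": 1, "dx": 0.4, "dy": 0.27, "dz": 0, "spin": 0.25}, {"jaw": 1, "dx": 0.6, "dy": 0.4, "dz": 0, "spin": 0.37}, {"jaw": 1, "dx": 0.8, "dy": 0.54, "dz": 0, "spin": 0.5}, {"jaw": 1, "dx": 1, "dy": 0.66, "dz": 0, "spin": 0.62}])

```text
t: 1.8
eef_pos: [0.2472, -0.5491, 0.2023]
tcp_rot: [2.979, -0.997, 0.0]
contact_force: [0.0, -0.1, -0.5]
finger_gap: 1.001
```

Emit:
carry_out(targets=[{"jaw": 1, "dx": 0.2, "dy": 0.14, "dz": 0, "spin": 0.12}, {"jaw": 1, "dx": 0.4, "dy": 0.27, "dz": 0, "spin": 0.25}, {"jaw": 1, "dx": 0.6, "dy": 0.4, "dz": 0, "spin": 0.37}, {"jaw": 1, "dx": 0.8, "dy": 0.54, "dz": 0, "spin": 0.5}, {"jaw": 1, "dx": 1, "dy": 0.66, "dz": 0, "spin": 0.62}])

```text
t: 2.3
eef_pos: [0.3278, -0.4957, 0.2024]
tcp_rot: [3.141, 0.014, 0.0]
contact_force: [-0.1, -0.2, -0.2]
finger_gap: 1.0
```

Emit:
carry_out(targets=[{"jaw": 1, "dx": 0.2, "dy": 0.14, "dz": 0, "spin": 0.12}, {"jaw": 1, "dx": 0.4, "dy": 0.27, "dz": 0, "spin": 0.25}, {"jaw": 1, "dx": 0.6, "dy": 0.4, "dz": 0, "spin": 0.37}, {"jaw": 1, "dx": 0.8, "dy": 0.54, "dz": 0, "spin": 0.5}, {"jaw": 1, "dx": 1, "dy": 0.66, "dz": 0, "spin": 0.62}])

```text
t: 2.8
eef_pos: [0.4085, -0.4423, 0.2025]
tcp_rot: [2.97, 1.023, 0.0]
contact_force: [0.3, -0.1, 0.8]
finger_gap: 0.999
```

Emit:
carry_out(targets=[{"jaw": 1, "dx": 0.2, "dy": 0.13, "dz": 0, "spin": 0.12}, {"jaw": 1, "dx": 0.4, "dy": 0.27, "dz": 0, "spin": 0.24}, {"jaw": 1, "dx": 0.6, "dy": 0.4, "dz": -0.1, "spin": 0.36}, {"jaw": 1, "dx": 0.8, "dy": 0.54, "dz": -0.2, "spin": 0.48}, {"jaw": 1, "dx": 1, "dy": 0.66, "dz": -0.3, "spin": 0.57}])

```text
t: 3.3
eef_pos: [0.4891, -0.3891, 0.1783]
tcp_rot: [2.533, 1.857, 0.001]
contact_force: [0.0, 0.2, 0.3]
finger_gap: 0.992
```

Run:
```python
from h import *
o=bot.get_obs();M=R.from_rotvec(o['tcp_rot']).as_matrix();print(o['eef_pos'],np.degrees(np.arctan2(M[1,0],M[0,0])),o['joints'])
for n in('top','scene'):
    I=bot.get_image(n);u=proj(n,[.5,-.383,.06]).astype(int);print(u)
    cv2.imwrite(f'pics/g1{n}.png',cv2.resize(I[u[1]-40:u[1]+40,u[0]-50:u[0]+50],(700,560),interpolation=cv2.INTER_CUBIC))
```

```text
[ 0.48908041 -0.38912084  0.1783347 ] 72.49136998159337 [ 1.03242513  0.50744316 -0.62565956  1.59336348  0.31782644  1.14396798
  1.59920584]
[438 218]
[223 255]
```

View pics/g1scene.png

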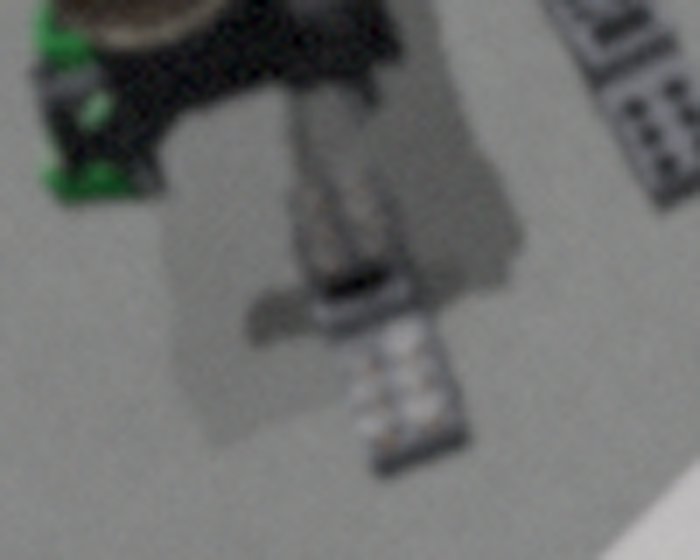

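View pics/g1top.png

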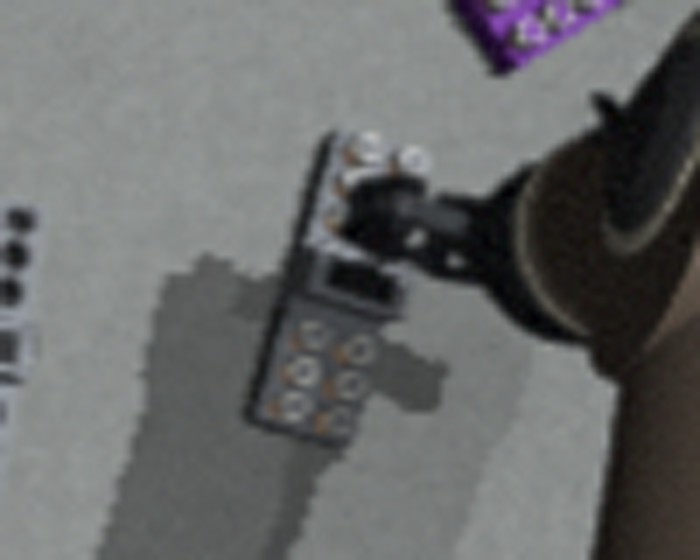

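Emit:
carry_out(targets=[{"jaw": 1, "dx": 0.07, "dy": 0.04, "dz": -0.1, "spin": 0}, {"jaw": 1, "dx": 0.14, "dy": 0.08, "dz": -0.3, "spin": 0}, {"jaw": 1, "dx": 0.14, "dy": 0.08, "dz": -0.5, "spin": 0}, {"jaw": 1, "dx": 0.14, "dy": 0.08, "dz": -0.7, "spin": 0}, {"jaw": 1, "dx": 0.14, "dy": 0.08, "dz": -0.9, "spin": 0}])

```text
t: 3.9
eef_pos: [0.5006, -0.3808, 0.1035]
tcp_rot: [-2.531, -1.856, -0.002]
contact_force: [-0.2, -0.4, 0.4]
finger_gap: 1.004
```

Run:
```python
from h import *
o=bot.get_obs();M=R.from_rotvec(o['tcp_rot']).as_matrix();print(o['eef_pos'],np.degrees(np.arctan2(M[1,0],M[0,0])))
for n in('top','scene'):
    I=bot.get_image(n);u=proj(n,[.5,-.383,.06]).astype(int);e=proj(n,o['eef_pos'])
    J=cv2.resize(I[u[1]-30:u[1]+30,u[0]-40:u[0]+40],(800,600),interpolation=cv2.INTER_CUBIC)
    print(n,(e-u+[40,30])*10)
    cv2.imwrite(f'pics/g2{n}.png',J)
```

```text
[ 0.5005556  -0.38077928  0.10350335] 72.494705712491
top [433.91555047 286.97706713]
scene [379.744603   254.18692232]
```

View pics/g2scene.png

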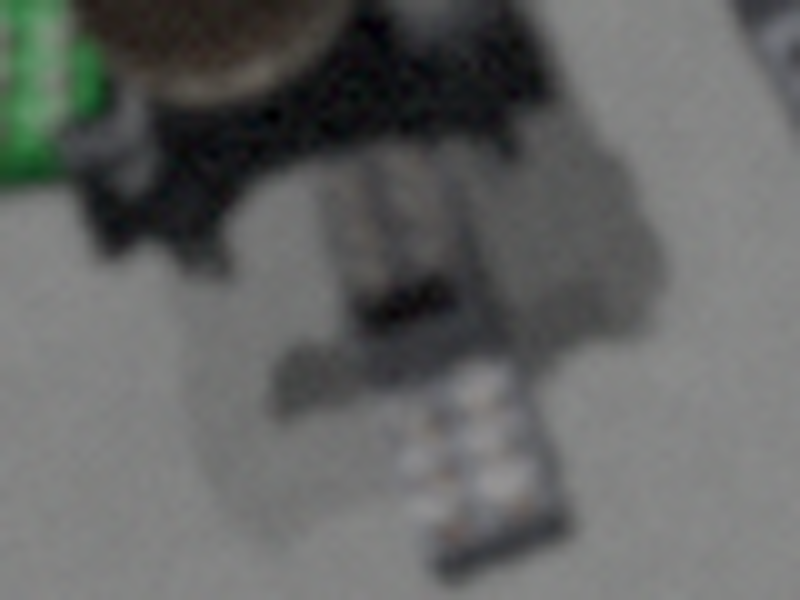

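View pics/g2top.png

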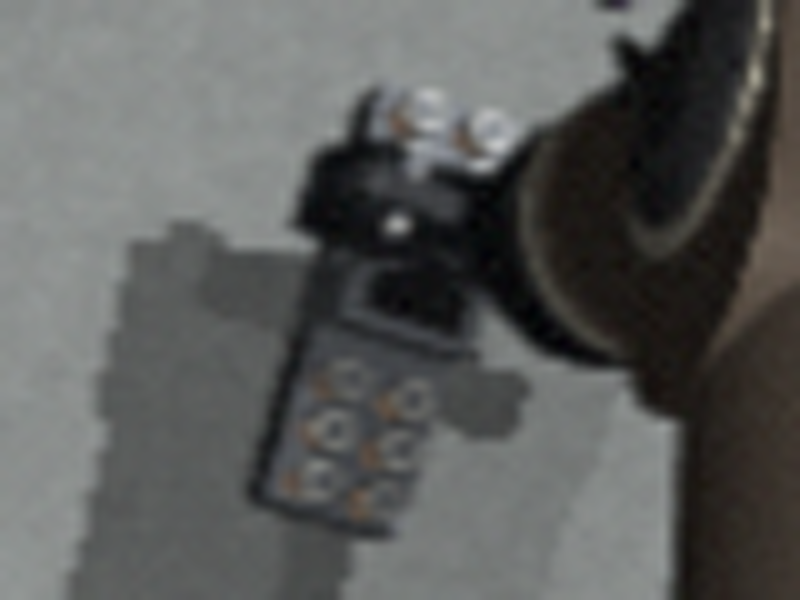

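Emit:
carry_out(targets=[{"jaw": 1, "dx": 0, "dy": -0.02, "dz": -0.2, "spin": 0}, {"jaw": 1, "dx": 0, "dy": -0.02, "dz": -0.45, "spin": 0}, {"jaw": 1, "dx": 0, "dy": -0.02, "dz": -0.7, "spin": 0}, {"jaw": 1, "dx": 0, "dy": -0.02, "dz": -0.9, "spin": 0}, {"jaw": 1, "dx": 0, "dy": -0.02, "dz": -0.98, "spin": 0}])

```text
t: 4.5
eef_pos: [0.4985, -0.3813, 0.0218]
tcp_rot: [-2.527, -1.853, 0.001]
contact_force: [-1.0, -0.0, 0.2]
finger_gap: 0.997
```

Emit:
carry_out(targets=[{"jaw": -1, "dx": 0, "dy": 0, "dz": 0, "spin": 0}, {"jaw": -1, "dx": 0, "dy": 0, "dz": 0, "spin": 0}, {"jaw": -1, "dx": 0, "dy": 0, "dz": 0, "spin": 0}, {"jaw": -1, "dx": 0, "dy": 0, "dz": 0, "spin": 0}, {"jaw": -1, "dx": 0, "dy": 0, "dz": 0, "spin": 0}])

```text
t: 5.0
eef_pos: [0.4994, -0.3814, 0.023]
tcp_rot: [-2.528, -1.854, -0.0]
contact_force: [0.6, 1.2, 6.7]
finger_gap: 0.543
```

Emit:
carry_out(targets=[{"jaw": -1, "dx": 0, "dy": 0, "dz": 0.1, "spin": 0}, {"jaw": -1, "dx": 0, "dy": 0, "dz": 0.3, "spin": 0}, {"jaw": -1, "dx": 0, "dy": 0, "dz": 0.5, "spin": 0}, {"jaw": -1, "dx": 0, "dy": 0, "dz": 0.75, "spin": 0}, {"jaw": -1, "dx": 0, "dy": 0, "dz": 1, "spin": 0}])

```text
t: 5.5
eef_pos: [0.4994, -0.3816, 0.105]
tcp_rot: [-2.529, -1.854, -0.001]
contact_force: [0.7, -0.1, -2.3]
finger_gap: 0.541
```

Emit:
carry_out(targets=[{"jaw": -1, "dx": 0, "dy": 0.1, "dz": 0.2, "spin": 0}, {"jaw": -1, "dx": 0, "dy": 0.25, "dz": 0.4, "spin": 0.05}, {"jaw": -1, "dx": 0, "dy": 0.5, "dz": 0.6, "spin": 0.1}, {"jaw": -1, "dx": 0, "dy": 0.75, "dz": 0.75, "spin": 0.15}, {"jaw": -1, "dx": 0, "dy": 1, "dz": 0.85, "spin": 0.21}])

```text
t: 6.0
eef_pos: [0.4997, -0.2999, 0.1748]
tcp_rot: [-2.307, -2.126, 0.0]
contact_force: [0.2, -0.3, -1.8]
finger_gap: 0.542
```

Run:
```python
from h import *
o=bot.get_obs();M=R.from_rotvec(o['tcp_rot']).as_matrix();print(o['eef_pos'],np.degrees(np.arctan2(M[1,0],M[0,0])),o['finger_gap'],o['contact_force'],o['joints'])
for n in('top','scene'):
    I=bot.get_image(n);u=proj(n,o['eef_pos']).astype(int)
    J=cv2.resize(I[u[1]-30:u[1]+30,u[0]-40:u[0]+40],(800,600),interpolation=cv2.INTER_CUBIC);print(n,u)
    cv2.imwrite(f'pics/g3{n}.png',J)
```

```text
[ 0.49968881 -0.29987892  0.17480316] 85.31597978689935 0.5422996218370697 [ 0.18883127 -0.29520255 -1.8395122 ] [ 0.9814514   0.46157274 -0.71002248  1.69527038  0.32729266  1.11186377
  1.66406218]
top [421 214]
scene [237 226]
```

View pics/g3scene.png

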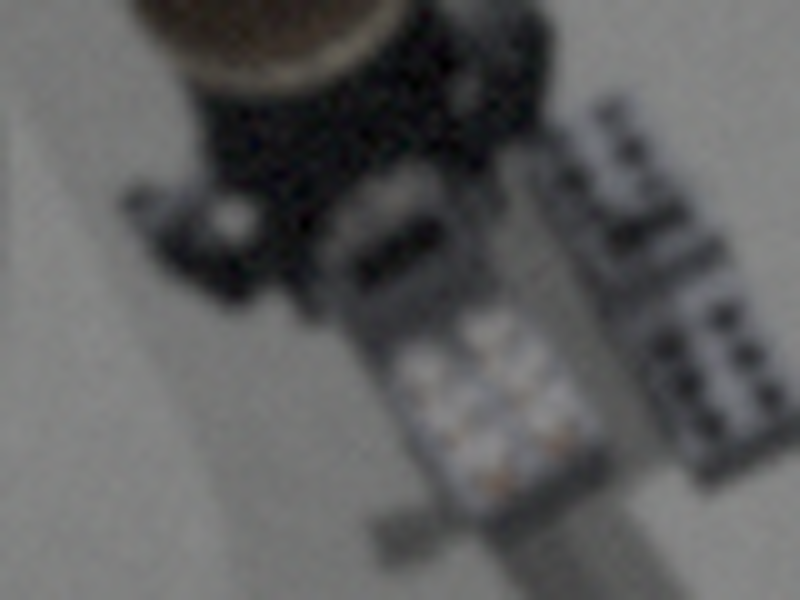

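View pics/g3top.png

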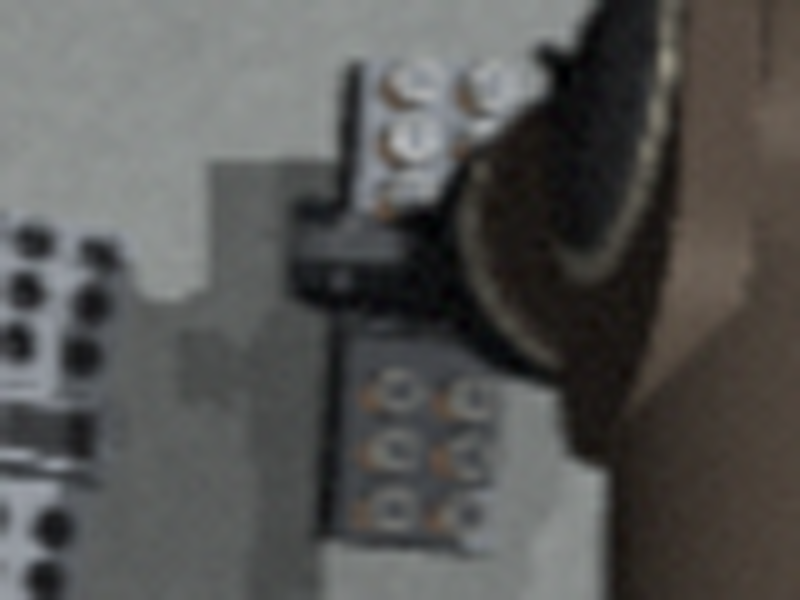

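Run:
```python
from h import *
u0=np.array([421-40,214-30])
f=lambda p,z:atz('top',(np.array(p)+.5)/10-.5+u0,z)[:2]
q=np.array([f(p,.204) for p in[(412,83),(490,90),(392,510),(460,513),(410,142),(395,452)]])
print(q, q[:4].mean(0), q[4:].mean(0))
d=q[0]-q[2];print(np.degrees(np.arctan2(d[1],d[0])));d=q[1]-q[3];print(np.degrees(np.arctan2(d[1],d[0])))
```

```text
[[ 0.56666981 -0.293786  ]
 [ 0.56493503 -0.31772055]
 [ 0.43575512 -0.2864133 ]
 [ 0.43520825 -0.30704826]
 [ 0.54840154 -0.29298157]
 [ 0.45336227 -0.28748167]] [ 0.50064205 -0.30124202] [ 0.50088191 -0.29023162]
-3.2233113248269647
-4.702985929571928
```

Emit:
carry_out(targets=[{"jaw": -1, "dx": 0, "dy": 0.2, "dz": 0, "spin": 0}, {"jaw": -1, "dx": 0, "dy": 0.4, "dz": 0, "spin": 0}, {"jaw": -1, "dx": 0, "dy": 0.6, "dz": 0, "spin": 0}, {"jaw": -1, "dx": 0, "dy": 0.8, "dz": 0, "spin": 0}, {"jaw": -1, "dx": 0, "dy": 1, "dz": 0, "spin": 0}])

```text
t: 6.6
eef_pos: [0.5006, -0.2156, 0.1752]
tcp_rot: [-2.302, -2.13, -0.002]
contact_force: [0.4, 0.8, -2.4]
finger_gap: 0.545
```

Emit:
carry_out(targets=[{"jaw": -1, "dx": 0, "dy": 0.2, "dz": 0, "spin": 0}, {"jaw": -1, "dx": 0, "dy": 0.4, "dz": 0, "spin": 0}, {"jaw": -1, "dx": 0, "dy": 0.6, "dz": 0, "spin": 0}, {"jaw": -1, "dx": 0, "dy": 0.8, "dz": 0, "spin": 0}, {"jaw": -1, "dx": 0, "dy": 1, "dz": 0, "spin": 0}])

```text
t: 7.1
eef_pos: [0.5006, -0.1343, 0.1752]
tcp_rot: [-2.302, -2.13, -0.002]
contact_force: [-0.9, 0.2, -3.3]
finger_gap: 0.542
```

Emit:
carry_out(targets=[{"jaw": -1, "dx": 0, "dy": 0.2, "dz": 0, "spin": 0}, {"jaw": -1, "dx": 0, "dy": 0.4, "dz": 0, "spin": 0}, {"jaw": -1, "dx": 0, "dy": 0.6, "dz": 0, "spin": 0}, {"jaw": -1, "dx": 0, "dy": 0.8, "dz": 0, "spin": 0}, {"jaw": -1, "dx": 0, "dy": 1, "dz": 0, "spin": 0}])

```text
t: 7.6
eef_pos: [0.5005, -0.053, 0.1753]
tcp_rot: [-2.303, -2.13, -0.002]
contact_force: [0.5, 0.5, -2.8]
finger_gap: 0.541
```

Emit:
carry_out(targets=[{"jaw": -1, "dx": 0, "dy": 0.2, "dz": 0, "spin": 0}, {"jaw": -1, "dx": 0, "dy": 0.4, "dz": 0, "spin": 0}, {"jaw": -1, "dx": 0, "dy": 0.6, "dz": 0, "spin": 0}, {"jaw": -1, "dx": 0, "dy": 0.8, "dz": 0, "spin": 0}, {"jaw": -1, "dx": 0, "dy": 1, "dz": 0, "spin": 0}])

```text
t: 8.1
eef_pos: [0.5003, 0.0282, 0.1753]
tcp_rot: [-2.303, -2.131, -0.002]
contact_force: [-0.4, -0.8, -2.6]
finger_gap: 0.538
```

Emit:
carry_out(targets=[{"jaw": -1, "dx": 0, "dy": 0.2, "dz": 0, "spin": 0}, {"jaw": -1, "dx": 0, "dy": 0.4, "dz": 0, "spin": 0}, {"jaw": -1, "dx": 0, "dy": 0.6, "dz": 0, "spin": 0}, {"jaw": -1, "dx": 0, "dy": 0.8, "dz": 0, "spin": 0}, {"jaw": -1, "dx": 0, "dy": 1, "dz": 0, "spin": 0}])

```text
t: 8.6
eef_pos: [0.5, 0.1095, 0.1753]
tcp_rot: [-2.303, -2.131, -0.002]
contact_force: [-0.3, 0.7, -3.3]
finger_gap: 0.544
```

Emit:
carry_out(targets=[{"jaw": -1, "dx": -0.02, "dy": 0.18, "dz": 0, "spin": 0}, {"jaw": -1, "dx": -0.04, "dy": 0.34, "dz": 0, "spin": 0}, {"jaw": -1, "dx": -0.06, "dy": 0.43, "dz": 0, "spin": 0}, {"jaw": -1, "dx": -0.06, "dy": 0.46, "dz": 0, "spin": 0}, {"jaw": -1, "dx": -0.06, "dy": 0.46, "dz": 0, "spin": 0}])

```text
t: 9.1
eef_pos: [0.4952, 0.1462, 0.1753]
tcp_rot: [-2.303, -2.131, -0.002]
contact_force: [0.4, -0.1, -3.2]
finger_gap: 0.545
```

Run:
```python
from h import *
o=bot.get_obs();M=R.from_rotvec(o['tcp_rot']).as_matrix();print(o['eef_pos'],np.degrees(np.arctan2(M[1,0],M[0,0])),o['finger_gap'],o['joints'])
for n in('top','scene'):
    I=bot.get_image(n);u=proj(n,o['eef_pos']).astype(int)
    J=cv2.resize(I[u[1]-45:u[1]+45,u[0]-60:u[0]+60],(800,600),interpolation=cv2.INTER_CUBIC);print(n,u)
    cv2.imwrite(f'pics/g4{n}.png',J)
```

```text
[0.49523122 0.14623713 0.17529426] 85.5582287082192 0.5451748468917197 [ 0.30728289  0.37782316 -0.85916058  1.84775502  0.32039974  1.06244428
  0.81768168]
top [278 213]
scene [340 154]
```

View pics/g4scene.png

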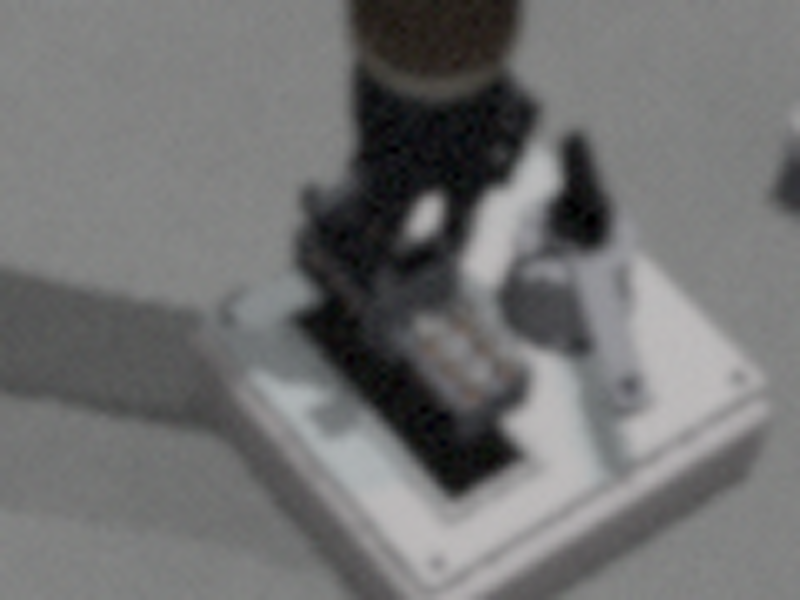

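View pics/g4top.png

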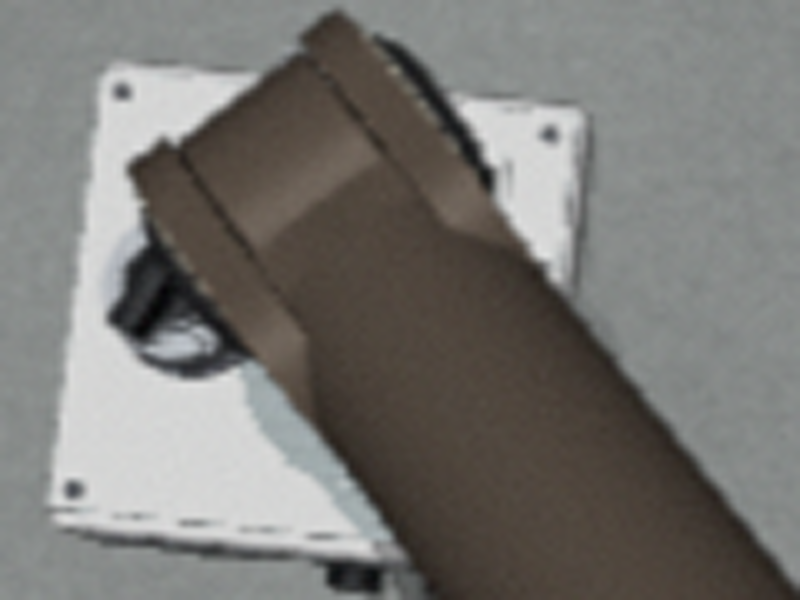

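Emit:
carry_out(targets=[{"jaw": -1, "dx": 0, "dy": 0, "dz": -0.12, "spin": 0}, {"jaw": -1, "dx": 0, "dy": 0, "dz": -0.27, "spin": 0}, {"jaw": -1, "dx": 0, "dy": 0, "dz": -0.42, "spin": 0}, {"jaw": -1, "dx": 0, "dy": 0, "dz": -0.53, "spin": 0}, {"jaw": -1, "dx": 0, "dy": 0, "dz": -0.6, "spin": 0}])

```text
t: 9.7
eef_pos: [0.4948, 0.1453, 0.1258]
tcp_rot: [-2.303, -2.129, 0.001]
contact_force: [-0.3, 0.1, -3.2]
finger_gap: 0.54
```

Emit:
carry_out(targets=[{"jaw": -1, "dx": 0, "dy": 0, "dz": -0.03, "spin": 0}, {"jaw": -1, "dx": 0, "dy": 0, "dz": -0.06, "spin": 0}, {"jaw": -1, "dx": 0, "dy": 0, "dz": -0.09, "spin": 0}, {"jaw": -1, "dx": 0, "dy": 0, "dz": -0.12, "spin": 0}, {"jaw": -1, "dx": 0, "dy": 0, "dz": -0.13, "spin": 0}])

```text
t: 10.2
eef_pos: [0.4948, 0.1452, 0.1153]
tcp_rot: [-2.303, -2.129, 0.0]
contact_force: [-0.0, -0.3, -2.3]
finger_gap: 0.542
```

Run:
```python
from h import *
o=bot.get_obs();print(o['eef_pos'],o['contact_force'],o['wrist_torque'])
n='scene'
I=bot.get_image(n);u=proj(n,o['eef_pos']).astype(int)
J=cv2.resize(I[u[1]-30:u[1]+60,u[0]-60:u[0]+60],(800,600),interpolation=cv2.INTER_CUBIC)
cv2.imwrite(f'pics/g5{n}.png',J)
```

```text
[0.49481704 0.14523199 0.11531638] [-0.02306448 -0.34742207 -2.32806848] [ 0.03967538 -0.02266784 -0.03053307]
```

View pics/g5scene.png

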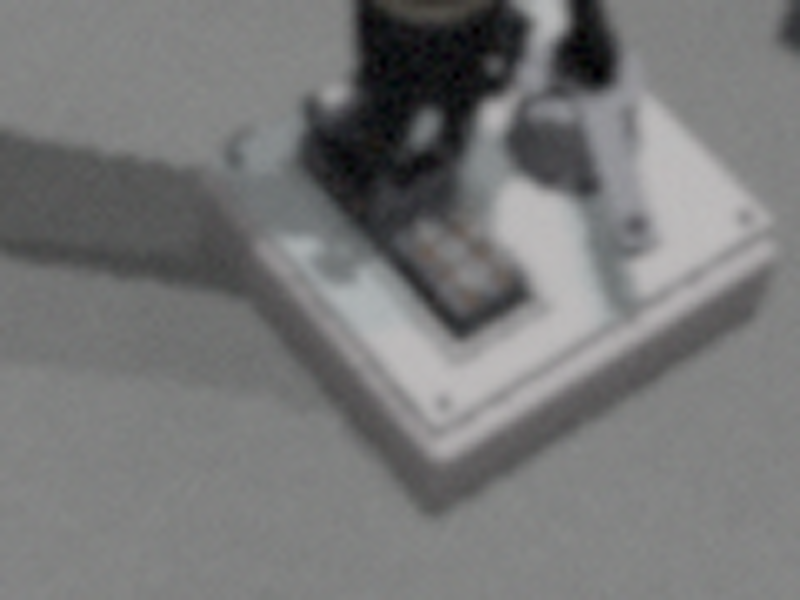

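The rack sits inside the tray outline with no contact force, about level with the floor. I'll lower it a touch more.

Emit:
carry_out(targets=[{"jaw": -1, "dx": 0, "dy": 0, "dz": -0.01, "spin": 0}, {"jaw": -1, "dx": 0, "dy": 0, "dz": -0.02, "spin": 0}, {"jaw": -1, "dx": 0, "dy": 0, "dz": -0.02, "spin": 0}, {"jaw": -1, "dx": 0, "dy": 0, "dz": -0.02, "spin": 0}, {"jaw": -1, "dx": 0, "dy": 0, "dz": -0.02, "spin": 0}])

```text
t: 10.75
eef_pos: [0.495, 0.1454, 0.1149]
tcp_rot: [-2.304, -2.13, 0.0]
contact_force: [-3.3, -1.2, 8.8]
finger_gap: 0.541
```

Emit:
carry_out(targets=[{"jaw": 0.5, "dx": 0, "dy": 0, "dz": 0, "spin": 0}, {"jaw": 1, "dx": 0, "dy": 0, "dz": 0, "spin": 0}, {"jaw": 1, "dx": 0, "dy": 0, "dz": 0, "spin": 0}, {"jaw": 1, "dx": 0, "dy": 0, "dz": 0.15, "spin": 0}, {"jaw": 1, "dx": 0, "dy": 0, "dz": 0.35, "spin": 0}])

```text
t: 11.25
eef_pos: [0.4946, 0.1454, 0.1432]
tcp_rot: [-2.303, -2.13, 0.002]
contact_force: [0.7, -0.2, -0.2]
finger_gap: 1.001
```

Emit:
carry_out(targets=[{"jaw": 1, "dx": 0, "dy": 0, "dz": 0.2, "spin": 0}, {"jaw": 1, "dx": 0, "dy": 0, "dz": 0.4, "spin": 0}, {"jaw": 1, "dx": 0, "dy": 0, "dz": 0.6, "spin": 0}, {"jaw": 1, "dx": 0, "dy": 0, "dz": 0.8, "spin": 0}, {"jaw": 1, "dx": 0, "dy": 0, "dz": 1, "spin": 0}])

```text
t: 11.75
eef_pos: [0.4945, 0.1456, 0.2247]
tcp_rot: [-2.303, -2.13, 0.001]
contact_force: [-0.6, -1.2, 0.2]
finger_gap: 1.0
```

Emit:
carry_out(targets=[{"jaw": 1, "dx": 0, "dy": -0.2, "dz": 0.1, "spin": 0}, {"jaw": 1, "dx": -0.05, "dy": -0.4, "dz": 0.2, "spin": -0.1}, {"jaw": 1, "dx": -0.1, "dy": -0.6, "dz": 0.3, "spin": -0.2}, {"jaw": 1, "dx": -0.15, "dy": -0.8, "dz": 0.4, "spin": -0.3}, {"jaw": 1, "dx": -0.2, "dy": -1, "dz": 0.5, "spin": -0.4}])

```text
t: 12.25
eef_pos: [0.4784, 0.0653, 0.2659]
tcp_rot: [-2.698, -1.6, -0.002]
contact_force: [-0.3, -0.2, -0.7]
finger_gap: 1.001
```

Run:
```python
from h import *
o=bot.get_obs();print(o['eef_pos'],o['contact_force'])
for n in('top','scene'):
    I=bot.get_image(n);u=proj(n,[.5,.2,.1]).astype(int)
    J=cv2.resize(I[u[1]-45:u[1]+45,u[0]-60:u[0]+60],(800,600),interpolation=cv2.INTER_CUBIC);print(u)
    cv2.imwrite(f'pics/g6{n}.png',J)
```

```text
[0.47835381 0.06526537 0.26591726] [-0.34788639 -0.16912507 -0.7425704 ]
[264 213]
[351 159]
```

View pics/g6scene.png

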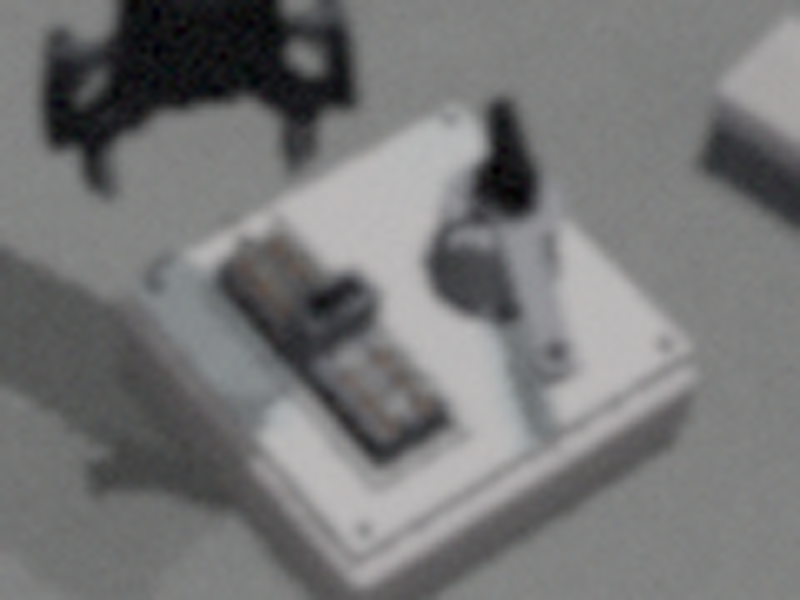

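View pics/g6top.png

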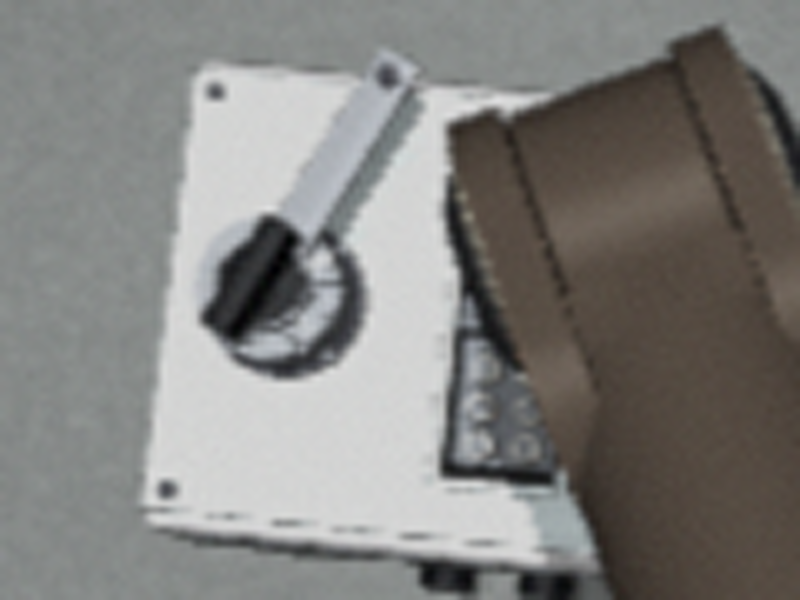

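The rack stands square in the tray: scene crop about (335,340), visible caps level. Next is the knob.

Run:
```python
from h import *
u0=np.array([264-60,213-45]);s=800/120
f=lambda p,z:atz('top',(np.array(p)+.5)/s-.5+u0,z)[:2]
a,b=f((287,232),.208),f((224,326),.208);print('bar',a,b,(a+b)/2,np.linalg.norm(a-b),np.degrees(np.arctan2(*(a-b)[::-1])))
e=f((388,75),.166);print('arm screw',e)
sp=np.array([.5049,.2612])
for c in(sp,(a+b)/2):
  d=e-c;print('arm',np.degrees(np.arctan2(d[1],d[0])),np.linalg.norm(d))
# arm edges: left edge (375,52)->(290,210); right edge (417,78)->(325,240)
for p,q in(((375,52),(286,205)),((417,78),(327,240))):
  d=f(p,.166)-f(q,.166);print('edge',np.degrees(np.arctan2(d[1],d[0])))
# collar/plate disc centre check in scene: knob top
us=np.array([351-60,159-45])
print('scene knob top', atz('scene',(np.array((503,105))+.5)/s-.5+us,.208))
for c in(sp,(a+b)/2):
  print(((proj('scene',[*c,.208])-us)*s).round(),((proj('top',[*c,.208])-u0)*s).round(),((proj('scene',[*c,.174])-us)*s).round())
o=bot.get_obs();M=R.from_rotvec(o['tcp_rot']).as_matrix();print(np.degrees(np.arctan2(M[1,0],M[0,0])))
```

```text
bar [0.52402466 0.24173378] [0.48030564 0.26892571] [0.50216515 0.25532974] 0.05148547337498874 -31.880379518910143
arm screw [0.60497104 0.20351959]
arm -29.958918812130417 0.11550429780385287
arm -26.74632140989676 0.11512316447872555
edge -28.12730154419596
edge -27.086356056065004
scene knob top [0.48611864 0.27410649 0.208     ]
[507. 134.] [240. 270.] [500. 174.]
[495. 137.] [253. 276.] [489. 176.]
61.25391286111228
```

Run:
```python
from h import *
def draw(n,c,yaw,out):
    I=bot.get_image(n) if 0 else cv2.imread(f'pics/{n}0.png')
    s=12;u=proj(n,[.505,.26,.2]);x0,y0=int(u[0])-22,int(u[1])-20
    J=cv2.resize(I[y0:y0+45,x0:x0+50],None,fx=s,fy=s,interpolation=cv2.INTER_CUBIC)
    a=np.radians(yaw);ex=np.array([np.cos(a),np.sin(a)]);ey=np.array([-ex[1],ex[0]])
    def box(l0,l1,w,z,col):
        P=[[*(np.array(c)+ex*i+ey*j),z] for i,j in((l1,w),(l1,-w),(l0,-w),(l0,w))]
        q=[((proj(n,p)-[x0,y0]+.5)*s-.5).astype(int) for p in P]
        cv2.polylines(J,[np.array(q)],True,col,1)
    box(-.03,.03,.008,.208,(0,0,255));box(-.03,.03,.008,.174,(255,0,0));box(0,.126,.011,.166,(0,255,0))
    return J
for k,c in enumerate(((.5049,.2612),(.504,.258))):
    A=draw('top',c,-28.5,0);B=draw('scene',c,-28.5,0)
    cv2.imwrite(f'pics/k{k}.png',cv2.resize(np.hstack([A,B]),(800,360)))
    cv2.imwrite(f'pics/k{k}t.png',A);cv2.imwrite(f'pics/k{k}s.png',B)
```

```text
(no output)
```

View pics/k0t.png

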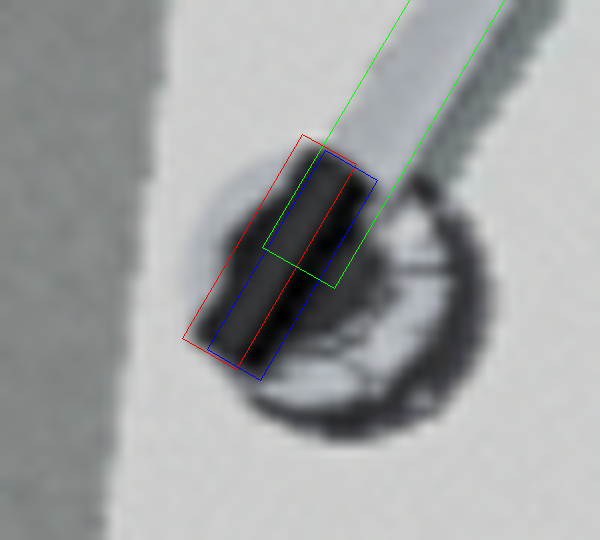

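View pics/k0s.png

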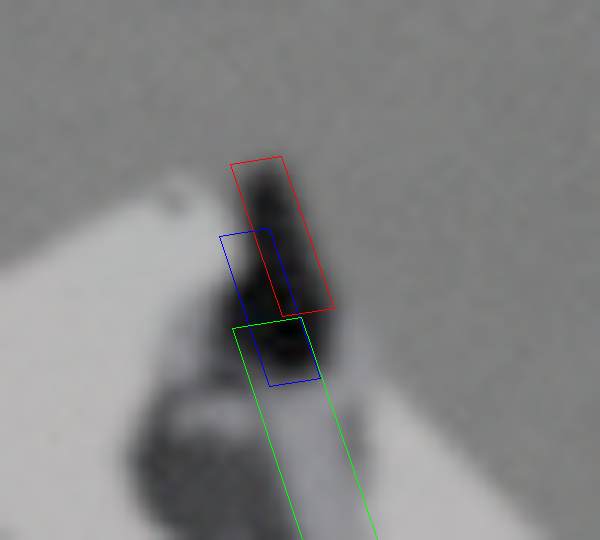

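View pics/k1t.png

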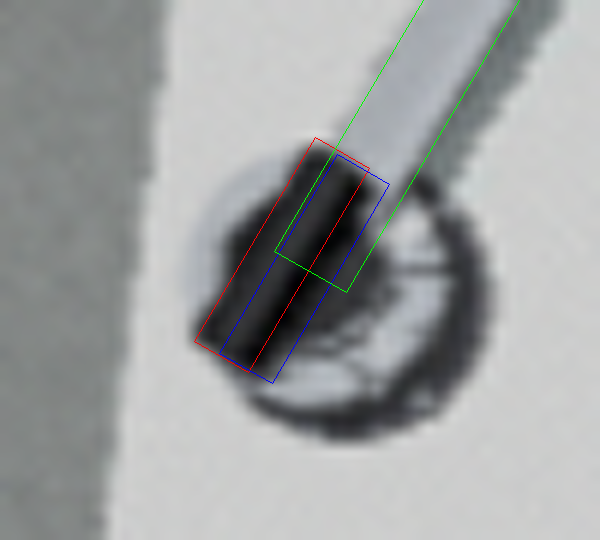

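Emit:
carry_out(targets=[{"jaw": 1, "dx": 0.03, "dy": 0.2, "dz": 0, "spin": 0}, {"jaw": 1, "dx": 0.06, "dy": 0.4, "dz": 0, "spin": 0}, {"jaw": 1, "dx": 0.09, "dy": 0.6, "dz": 0, "spin": 0}, {"jaw": 1, "dx": 0.12, "dy": 0.8, "dz": 0, "spin": 0}, {"jaw": 1, "dx": 0.15, "dy": 1, "dz": 0, "spin": 0}])

```text
t: 12.85
eef_pos: [0.4908, 0.1455, 0.2666]
tcp_rot: [-2.698, -1.604, -0.003]
contact_force: [-0.0, 0.1, 0.9]
finger_gap: 1.003
```

Emit:
carry_out(targets=[{"jaw": 1, "dx": 0.03, "dy": 0.2, "dz": 0, "spin": 0}, {"jaw": 1, "dx": 0.06, "dy": 0.4, "dz": 0, "spin": 0}, {"jaw": 1, "dx": 0.09, "dy": 0.6, "dz": 0, "spin": 0}, {"jaw": 1, "dx": 0.12, "dy": 0.8, "dz": 0, "spin": 0}, {"jaw": 1, "dx": 0.15, "dy": 1, "dz": 0, "spin": 0}])

```text
t: 13.35
eef_pos: [0.5025, 0.2272, 0.2668]
tcp_rot: [-2.694, -1.608, -0.004]
contact_force: [-0.2, -0.1, -0.7]
finger_gap: 0.998
```

Emit:
carry_out(targets=[{"jaw": 1, "dx": 0.02, "dy": 0.2, "dz": 0, "spin": 0}, {"jaw": 1, "dx": 0.03, "dy": 0.36, "dz": 0, "spin": 0}, {"jaw": 1, "dx": 0.03, "dy": 0.41, "dz": -0.1, "spin": 0}, {"jaw": 1, "dx": 0.03, "dy": 0.41, "dz": -0.3, "spin": 0}, {"jaw": 1, "dx": 0.03, "dy": 0.41, "dz": -0.5, "spin": 0}])

```text
t: 13.85
eef_pos: [0.5048, 0.2599, 0.2258]
tcp_rot: [-2.694, -1.609, -0.004]
contact_force: [-0.2, -0.5, 0.1]
finger_gap: 1.001
```

Run:
```python
from h import *
o=bot.get_obs();print(o['eef_pos'],o['contact_force'],o['joints'])
n='scene'
I=bot.get_image(n);u=proj(n,[.5,.22,.18]).astype(int);e=proj(n,o['eef_pos'])
J=cv2.resize(I[u[1]-45:u[1]+45,u[0]-60:u[0]+60],(800,600),interpolation=cv2.INTER_CUBIC);print((e-u+[60,45])*6.667)
cv2.imwrite(f'pics/g7{n}.png',J)
```

```text
[0.50480917 0.25986878 0.22582973] [-0.22298364 -0.49035311  0.11374408] [ 0.06441613  0.41111412 -0.82990004  1.66919229  0.31832149  1.20088632
  0.23744534]
[468.56445891 220.78238699]
```

View pics/g7scene.png

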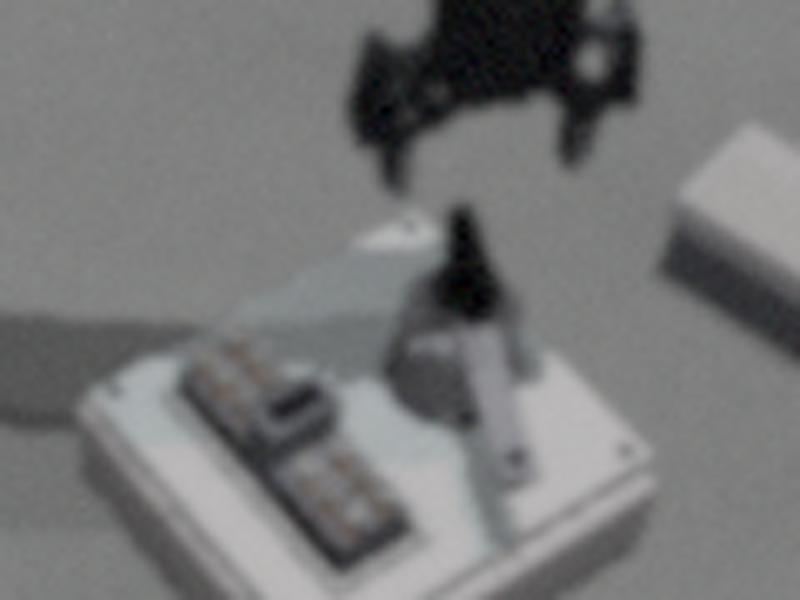

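Emit:
carry_out(targets=[{"jaw": 1, "dx": 0, "dy": 0, "dz": -0.15, "spin": 0}, {"jaw": 1, "dx": 0, "dy": 0, "dz": -0.35, "spin": 0}, {"jaw": 1, "dx": 0, "dy": 0, "dz": -0.5, "spin": 0}, {"jaw": 1, "dx": 0, "dy": 0, "dz": -0.55, "spin": 0}, {"jaw": 0.5, "dx": 0, "dy": 0, "dz": -0.55, "spin": 0}])

```text
t: 14.4
eef_pos: [0.5035, 0.2585, 0.1786]
tcp_rot: [-2.693, -1.609, 0.004]
contact_force: [-0.3, 0.3, -0.1]
finger_gap: 0.857
```

Emit:
carry_out(targets=[{"jaw": 0, "dx": 0, "dy": 0, "dz": 0, "spin": 0}, {"jaw": -1, "dx": 0, "dy": 0, "dz": 0, "spin": 0}, {"jaw": -1, "dx": 0, "dy": 0, "dz": 0, "spin": 0}, {"jaw": -1, "dx": 0, "dy": 0, "dz": 0, "spin": 0}, {"jaw": -1, "dx": 0, "dy": 0, "dz": 0, "spin": 0}])

```text
t: 14.9
eef_pos: [0.5038, 0.2588, 0.179]
tcp_rot: [-2.693, -1.609, 0.003]
contact_force: [0.7, 0.6, 3.0]
finger_gap: 0.003
```

Run:
```python
from h import *
o=bot.get_obs();print(o['eef_pos'],o['contact_force'],o['wrist_torque'],o['finger_gap']*85)
```

```text
[0.50376156 0.2587953  0.17901165] [0.71230818 0.60809158 2.95509176] [ 0.13247248 -0.10830491  0.04661579] 0.2254897176071666
```

Run:
```python
from h import *
o=bot.get_obs();M=R.from_rotvec(o['tcp_rot']).as_matrix();print(M)
for n in('scene','top'):
  I=bot.get_image(n);u=proj(n,o['eef_pos']).astype(int)
  J=cv2.resize(I[u[1]-37:u[1]+38,u[0]-50:u[0]+50],(800,600),interpolation=cv2.INTER_CUBIC)
  cv2.imwrite(f'pics/g8{n}.png',J)
```

```text
[[ 4.73900107e-01  8.80571780e-01 -3.46818802e-03]
 [ 8.80578327e-01 -4.73893119e-01  2.66878612e-03]
 [ 7.06507306e-04 -4.31874923e-03 -9.99990425e-01]]
```

View pics/g8scene.png

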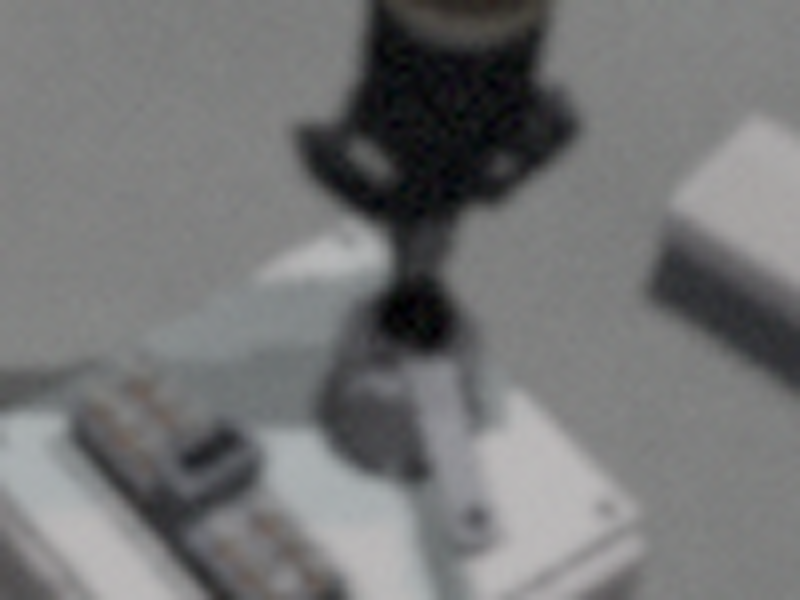

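View pics/g8top.png

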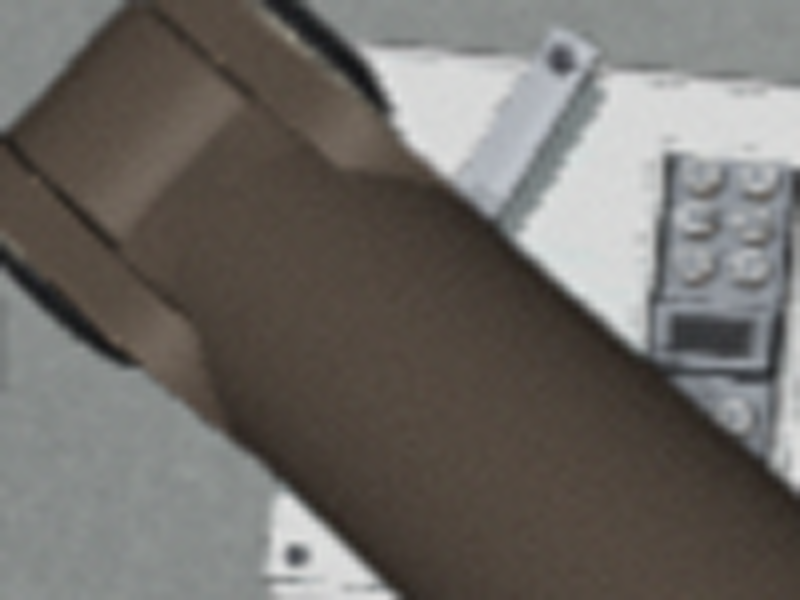

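Run:
```python
from h import *
o=bot.get_obs();print(o['finger_gap'],bot.grip_point_offset)
u=proj('scene',o['eef_pos']).astype(int)
f=lambda P:((proj('scene',P)-u+[50,37])*8).round()
d=np.array([np.cos(np.radians(-28.5)),np.sin(np.radians(-28.5))])
c=np.array([.5045,.2597])
for l in(-.03,0,.03):
  for z in(.208,.174): print(l,z,f([*(c+d*l),z]))
print('tcp',f(o['eef_pos']),f(o['eef_pos']+[0,0,.05]))
print('arm end',f([*(c+d*.115),.166]))
I=cv2.imread('pics/g8scene.png');J=cv2.resize(I[150:400,280:560],None,fx=2.8,fy=2.3,interpolation=cv2.INTER_CUBIC);J=np.clip(J.astype(float)*2.2,0,255).astype(np.uint8);cv2.imwrite('pics/g8z.png',J[:599,:799])
```

```text
0.005596736865149163 0.0187
-0.03 0.208 [396. 208.]
-0.03 0.174 [388. 256.]
0 0.208 [413. 258.]
0 0.174 [405. 306.]
0.03 0.208 [431. 310.]
0.03 0.174 [422. 357.]
tcp [404. 299.] [416. 228.]
arm end [470. 518.]
```

View pics/g8z.png

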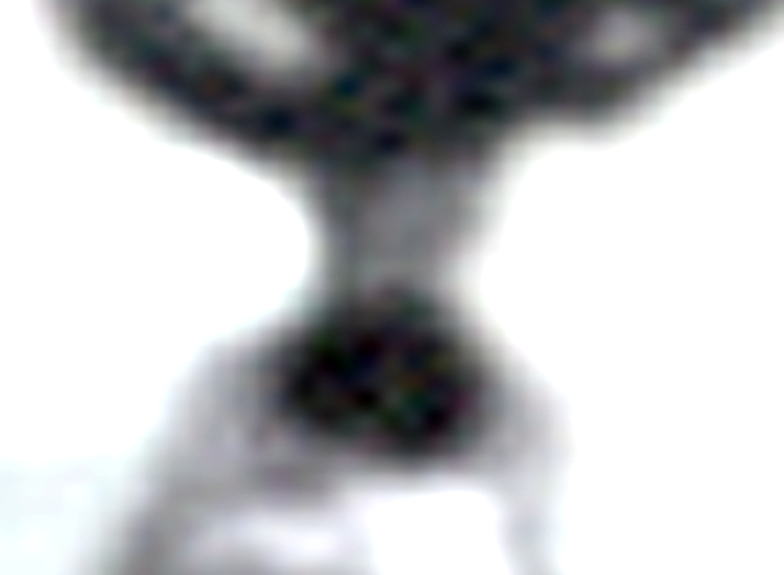

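Emit:
carry_out(targets=[{"jaw": -1, "dx": 0, "dy": 0, "dz": 0.05, "spin": 0}, {"jaw": -1, "dx": 0, "dy": 0, "dz": 0.1, "spin": 0}, {"jaw": -1, "dx": 0, "dy": 0, "dz": 0.13, "spin": 0}, {"jaw": -1, "dx": 0, "dy": 0, "dz": 0.15, "spin": 0}, {"jaw": -1, "dx": 0, "dy": 0, "dz": 0.15, "spin": 0}])

```text
t: 15.5
eef_pos: [0.5039, 0.2588, 0.1913]
tcp_rot: [-2.694, -1.609, 0.002]
contact_force: [-0.0, 0.3, 0.6]
finger_gap: -0.001
```

Run:
```python
from h import *
o=bot.get_obs();print(o['eef_pos'],o['contact_force'],o['wrist_torque'],o['finger_gap'])
for n in('scene',):
  I=bot.get_image(n);u=np.array([359,140])
  u=proj(n,[.50376,.2588,.179]).astype(int)
  J=cv2.resize(I[u[1]-37:u[1]+38,u[0]-50:u[0]+50],(800,600),interpolation=cv2.INTER_CUBIC)
  cv2.imwrite(f'pics/g9{n}.png',J)
```

```text
[0.50391333 0.25881283 0.1912544 ] [-0.03721479  0.31032522  0.58318194] [ 0.0268288  -0.05032929 -0.01993857] -0.0011883800448335
```

View pics/g9scene.png

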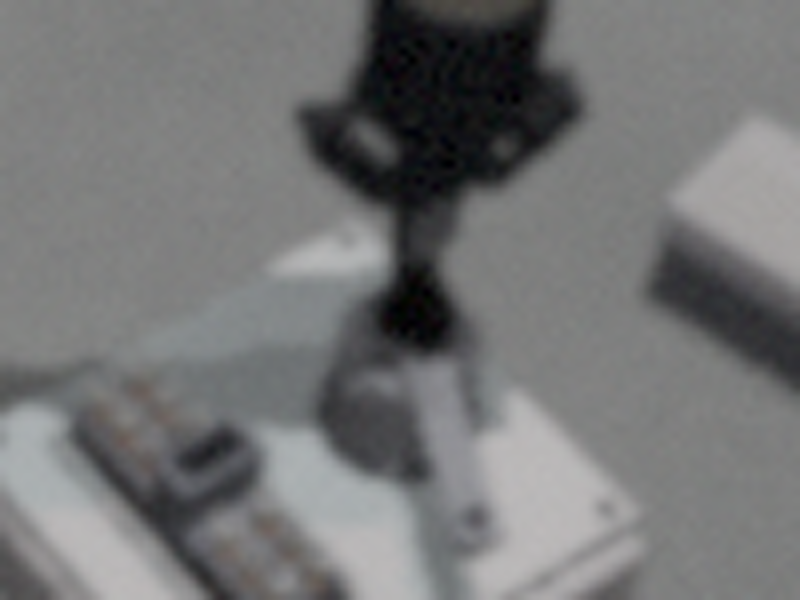

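Run:
```python
from h import *
a=cv2.imread('pics/g7scene.png');b=cv2.imread('pics/g8scene.png')
u7=proj('scene',[.5,.22,.18]).astype(int);u8=proj('scene',[.50376,.2588,.179]).astype(int)
print(u7,u8)
# common window: original px cols u8-25..+25, rows -30..+30
A=cv2.resize(a,(120*8,90*8));ox,oy=(u7-[60,45]);b0=(u8-[50,37])
x,y=(u8-[22,30]-[ox,oy])*8; A=A[y:y+400,x:x+376]
x,y=(u8-[22,30]-b0)*8; B=b[y:y+400,x:x+376]
h=min(A.shape[0],B.shape[0]);cv2.imwrite('pics/cmp.png',np.clip(np.hstack([A[:h],B[:h]]).astype(float)*1.6,0,255).astype(np.uint8))
```

```text
[357 143] [365 139]
```

View pics/cmp.png

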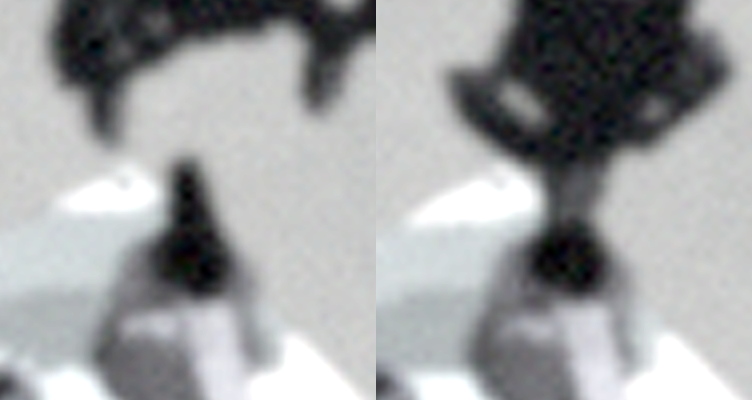

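Emit:
carry_out(targets=[{"jaw": 1, "dx": 0, "dy": 0, "dz": 0, "spin": 0}, {"jaw": 1, "dx": 0, "dy": 0, "dz": 0, "spin": 0}, {"jaw": 1, "dx": 0, "dy": 0, "dz": 0, "spin": 0}, {"jaw": 1, "dx": 0, "dy": 0, "dz": 0, "spin": 0}, {"jaw": 1, "dx": 0, "dy": 0, "dz": 0, "spin": 0}])

```text
t: 16.05
eef_pos: [0.5038, 0.2587, 0.191]
tcp_rot: [-2.694, -1.609, 0.002]
contact_force: [0.1, 0.4, -0.9]
finger_gap: 0.846
```

Run:
```python
from h import *
o=bot.get_obs();print(o['eef_pos'],o['contact_force'],o['finger_gap'])
n='scene'
I=bot.get_image(n)
u=proj(n,[.50376,.2588,.179]).astype(int)
J=cv2.resize(I[u[1]-30:u[1]+30,u[0]-40:u[0]+40],(800,600),interpolation=cv2.INTER_CUBIC)
cv2.imwrite(f'pics/g10{n}.png',np.clip(J*1.6,0,255).astype(np.uint8))
```

```text
[0.50378401 0.25874417 0.19101103] [ 0.13044098  0.37402975 -0.86899554] 0.8459811061575042
```

View pics/g10scene.png

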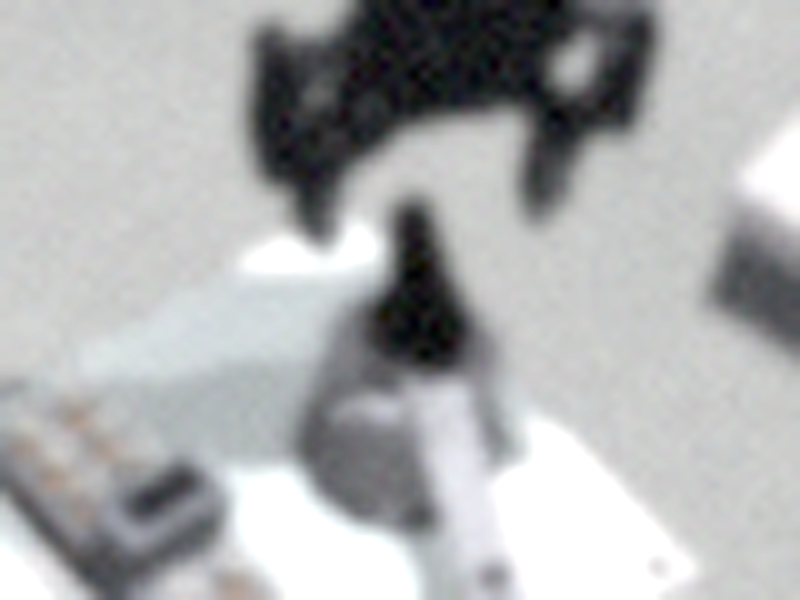

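Run:
```python
from h import *
def tips(tcp,yaw,off,half=.0425):
    d=np.array([np.cos(np.radians(yaw)),np.sin(np.radians(yaw)),0])
    return [np.array(tcp)+s*half*d+[0,0,off] for s in(-1,1)]
def chk(name,tcp,yaw,org,s,obs):
    for off in(.0,.013,.03,.045):
        print(name,off,[((proj('scene',t)-org)*s).round() for t in tips(tcp,yaw,off)],[((proj('scene',t)-org)*s).round() for t in tips(tcp,yaw,off,.05)])
    print(obs)
u6=proj('scene',[.5,.2,.1]).astype(int)-[60,45]
chk('g6',(.4784,.0653,.2659),61.3,u6,6.667,'(105,190),(300,165)')
u10=proj('scene',[.50376,.2588,.179]).astype(int)-[40,30]
chk('g10',(.5038,.2587,.191),61.7,u10,10,'(320,240),(540,215)')
```

```text
g6 0.0 [array([114., 234.]), array([281., 209.])] [array([ 99., 237.]), array([296., 207.])]
g6 0.013 [array([114., 218.]), array([282., 193.])] [array([ 99., 221.]), array([297., 190.])]
g6 0.03 [array([113., 197.]), array([284., 171.])] [array([ 98., 199.]), array([299., 169.])]
g6 0.045 [array([112., 177.]), array([285., 151.])] [array([ 97., 180.]), array([300., 149.])]
(105,190),(300,165)
g10 0.0 [array([295., 301.]), array([520., 266.])] [array([275., 304.]), array([540., 263.])]
g10 0.013 [array([298., 278.]), array([525., 243.])] [array([278., 281.]), array([545., 240.])]
g10 0.03 [array([302., 248.]), array([531., 212.])] [array([281., 251.]), array([551., 209.])]
g10 0.045 [array([305., 220.]), array([537., 185.])] [array([285., 223.]), array([557., 182.])]
(320,240),(540,215)
```

The shut fingers came together above the bar. Both clear gripper views put the finger tips about 18 mm higher than I had assumed. I'll go lower; open fingers clear the knob's foot, and the gap after closing will show what was caught.

Emit:
carry_out(targets=[{"jaw": 1, "dx": 0, "dy": 0, "dz": -0.1, "spin": 0}, {"jaw": 1, "dx": 0, "dy": 0, "dz": -0.2, "spin": 0}, {"jaw": 1, "dx": 0, "dy": 0, "dz": -0.3, "spin": 0}, {"jaw": 1, "dx": 0, "dy": 0, "dz": -0.35, "spin": 0}, {"jaw": 0.4, "dx": 0, "dy": 0, "dz": -0.35, "spin": 0}])

```text
t: 16.6
eef_pos: [0.5034, 0.2585, 0.162]
tcp_rot: [-2.693, -1.609, 0.005]
contact_force: [-0.6, -0.4, -0.3]
finger_gap: 0.861
```

Emit:
carry_out(targets=[{"jaw": 0, "dx": 0, "dy": 0, "dz": 0, "spin": 0}, {"jaw": -0.4, "dx": 0, "dy": 0, "dz": 0, "spin": 0}, {"jaw": -1, "dx": 0, "dy": 0, "dz": 0, "spin": 0}, {"jaw": -1, "dx": 0, "dy": 0, "dz": 0, "spin": 0}, {"jaw": -1, "dx": 0, "dy": 0, "dz": 0, "spin": 0}])

```text
t: 17.1
eef_pos: [0.5048, 0.2613, 0.1631]
tcp_rot: [-2.69, -1.609, -0.004]
contact_force: [4.1, 6.9, -1.5]
finger_gap: 0.165
```

Run:
```python
from h import *
o=bot.get_obs();print(o['eef_pos'],o['contact_force'],o['wrist_torque'],o['finger_gap']*85)
n='scene'
I=bot.get_image(n)
u=proj(n,[.50376,.2588,.179]).astype(int)
J=cv2.resize(I[u[1]-30:u[1]+30,u[0]-40:u[0]+40],(800,600),interpolation=cv2.INTER_CUBIC)
cv2.imwrite(f'pics/g11{n}.png',np.clip(J*1.6,0,255).astype(np.uint8))
```

```text
[0.50479051 0.26127696 0.16312315] [ 4.0646032   6.91944057 -1.48020392] [ 1.41008142 -0.92734025 -0.05369866] 14.03048566451699
```

View pics/g11scene.png

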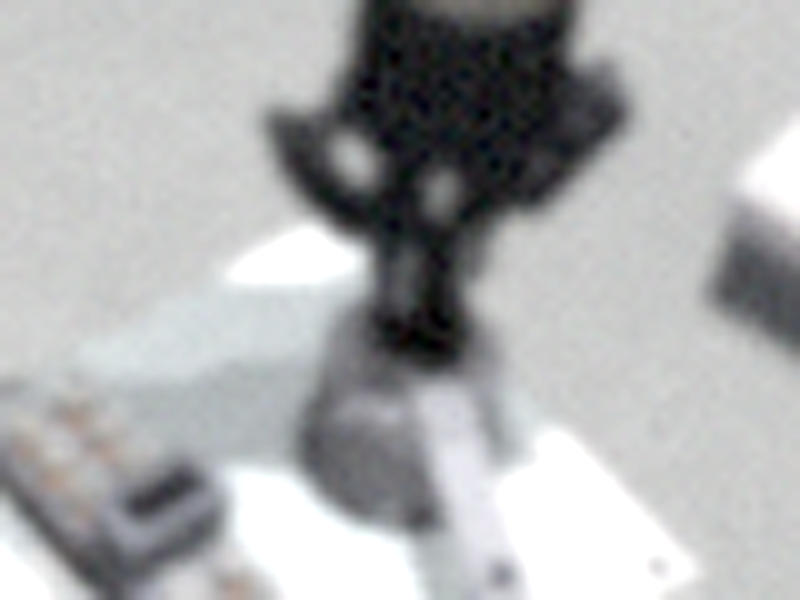

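Gripped: the gap of 14 mm reads 2 mm under the bar's 16 mm, as it did on the rack. The grip centred the tool at (0.505, 0.261), which agrees with the tray-based spindle estimate. Now I'll lift.

Emit:
carry_out(targets=[{"jaw": -1, "dx": 0, "dy": 0, "dz": 0.04, "spin": 0}, {"jaw": -1, "dx": 0, "dy": 0, "dz": 0.09, "spin": 0}, {"jaw": -1, "dx": 0, "dy": 0, "dz": 0.14, "spin": 0}, {"jaw": -1, "dx": 0, "dy": 0, "dz": 0.18, "spin": 0}, {"jaw": -1, "dx": 0, "dy": 0, "dz": 0.18, "spin": 0}])

```text
t: 17.65
eef_pos: [0.5048, 0.2616, 0.1769]
tcp_rot: [-2.689, -1.609, -0.005]
contact_force: [4.1, 4.4, -12.5]
finger_gap: 0.164
```

Run:
```python
from h import *
o=bot.get_obs();print(o['eef_pos'],o['contact_force'],o['wrist_torque'],o['finger_gap']*85)
n='scene'
I=bot.get_image(n)
u=proj(n,[.50376,.2588,.179]).astype(int)
J=cv2.resize(I[u[1]-30:u[1]+30,u[0]-40:u[0]+40],(800,600),interpolation=cv2.INTER_CUBIC)
cv2.imwrite(f'pics/g12{n}.png',np.clip(J*1.6,0,255).astype(np.uint8))
```

```text
[0.5048047  0.26163377 0.17694898] [  4.07893934   4.40595338 -12.45001945] [ 0.72566853 -0.85936405 -0.02960502] 13.963806148560888
```

View pics/g12scene.png

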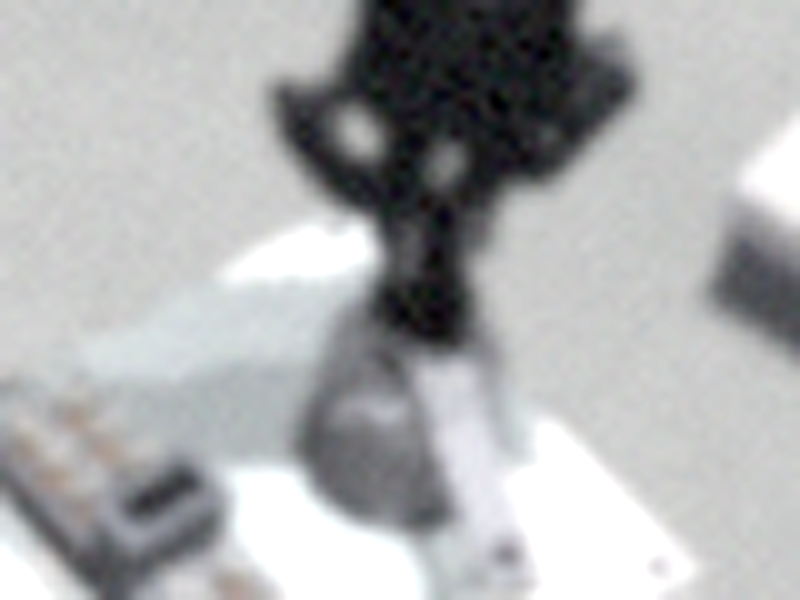

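Emit:
carry_out(targets=[{"jaw": -1, "dx": 0, "dy": 0, "dz": 0.01, "spin": -0.06}, {"jaw": -1, "dx": 0, "dy": 0, "dz": 0.01, "spin": -0.16}, {"jaw": -1, "dx": 0, "dy": 0, "dz": 0.01, "spin": -0.27}, {"jaw": -1, "dx": 0, "dy": 0, "dz": 0.01, "spin": -0.38}, {"jaw": -1, "dx": 0, "dy": 0, "dz": 0.01, "spin": -0.48}])

```text
t: 18.2
eef_pos: [0.5042, 0.2616, 0.1764]
tcp_rot: [-3.007, -0.883, -0.005]
contact_force: [3.3, 4.0, -11.6]
finger_gap: 0.168
```

Run:
```python
from h import *
o=bot.get_obs();M=R.from_rotvec(o['tcp_rot']).as_matrix();print(o['eef_pos'],o['contact_force'],o['wrist_torque'],np.degrees(np.arctan2(M[1,0],M[0,0])))
n='scene'
I=bot.get_image(n)
u=proj(n,[.50376,.2288,.139]).astype(int)
J=cv2.resize(I[u[1]-30:u[1]+30,u[0]-40:u[0]+40],(800,600),interpolation=cv2.INTER_CUBIC)
cv2.imwrite(f'pics/g13{n}.png',np.clip(J*1.6,0,255).astype(np.uint8))
```

```text
[0.50417688 0.26155014 0.17643072] [  3.34283877   3.98707779 -11.59089475] [ 0.52170664 -0.35860238  0.04804913] 32.73460818412489
```

View pics/g13scene.png

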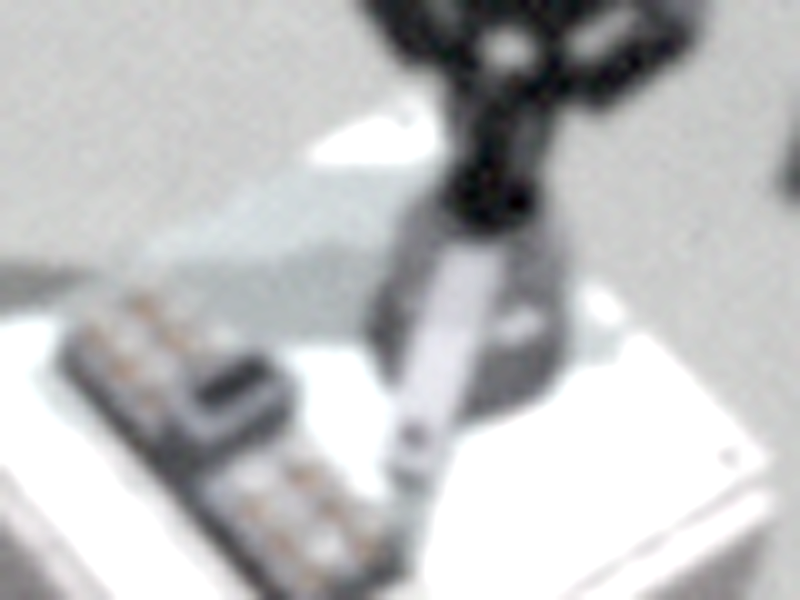

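The arm is out of the parking gap and turning with the tool. Continuing.

Emit:
carry_out(targets=[{"jaw": -1, "dx": 0, "dy": 0, "dz": 0.02, "spin": -0.13}, {"jaw": -1, "dx": 0, "dy": 0, "dz": 0.02, "spin": -0.27}, {"jaw": -1, "dx": 0, "dy": 0, "dz": 0.02, "spin": -0.41}, {"jaw": -1, "dx": 0, "dy": 0, "dz": 0.02, "spin": -0.53}, {"jaw": -1, "dx": 0, "dy": 0, "dz": 0.02, "spin": -0.62}])

```text
t: 18.75
eef_pos: [0.5032, 0.2618, 0.177]
tcp_rot: [-3.133, 0.135, -0.005]
contact_force: [2.2, 3.7, -12.3]
finger_gap: 0.167
```

Run:
```python
from h import *
o=bot.get_obs();M=R.from_rotvec(o['tcp_rot']).as_matrix();print(o['eef_pos'],o['contact_force'],o['wrist_torque'],np.degrees(np.arctan2(M[1,0],M[0,0])))
for n in('scene','top'):
  I=bot.get_image(n)
  u=proj(n,[.50376,.2088,.139]).astype(int)
  J=cv2.resize(I[u[1]-30:u[1]+30,u[0]-40:u[0]+40],(800,600),interpolation=cv2.INTER_CUBIC)
  cv2.imwrite(f'pics/g14{n}.png',np.clip(J*1.6,0,255).astype(np.uint8))
```

```text
[0.50321819 0.26177293 0.17699201] [  2.21399337   3.66077053 -12.30638579] [ 8.90880876e-01 -1.18365145e-01 -8.96764088e-05] -4.92404732757232
```

View pics/g14scene.png

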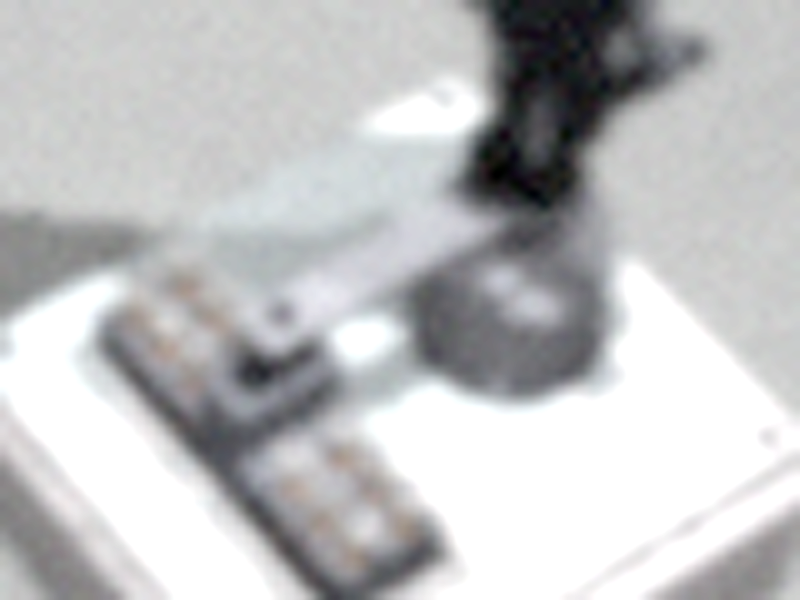

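View pics/g14top.png

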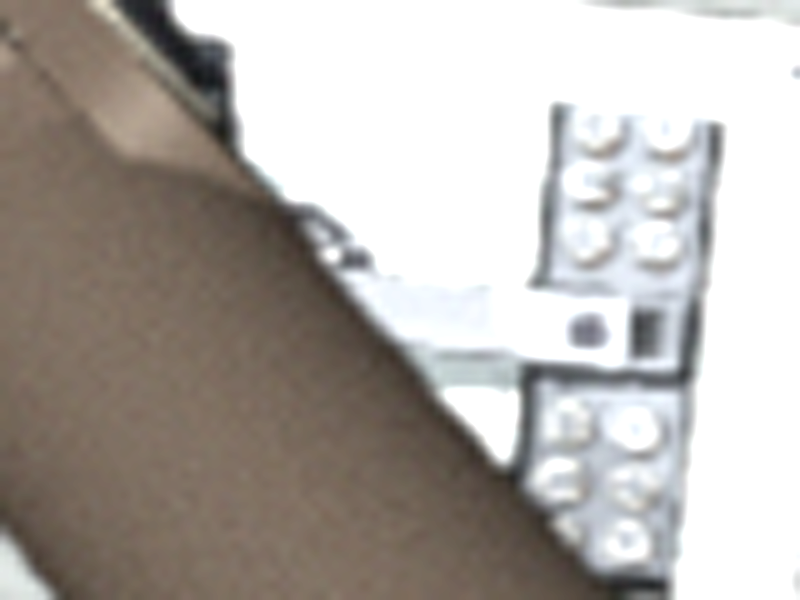

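The arm lies over the handle centre (top crop, screw at (588,328)) and parallel to the rack's width. Lowering it into the notch.

Emit:
carry_out(targets=[{"jaw": -1, "dx": 0, "dy": 0, "dz": -0.04, "spin": 0}, {"jaw": -1, "dx": 0, "dy": 0, "dz": -0.08, "spin": 0}, {"jaw": -1, "dx": 0, "dy": 0, "dz": -0.12, "spin": 0}, {"jaw": -1, "dx": 0, "dy": 0, "dz": -0.14, "spin": 0}, {"jaw": -1, "dx": 0, "dy": 0, "dz": -0.14, "spin": 0}])

```text
t: 19.35
eef_pos: [0.5034, 0.2622, 0.1664]
tcp_rot: [-3.133, 0.128, -0.006]
contact_force: [1.3, 2.5, -4.8]
finger_gap: 0.165
```

Pull is about 3 mm, well below the 10 mm block level, so the tooth is in the notch and the load is moving onto the pad. Releasing.

Emit:
carry_out(targets=[{"jaw": -0.4, "dx": 0, "dy": 0, "dz": 0, "spin": 0}, {"jaw": 0.2, "dx": 0, "dy": 0, "dz": 0, "spin": 0}, {"jaw": 1, "dx": 0, "dy": 0, "dz": 0, "spin": 0}, {"jaw": 1, "dx": 0, "dy": 0, "dz": 0, "spin": 0}, {"jaw": 1, "dx": 0, "dy": 0, "dz": 0.1, "spin": 0}])

```text
t: 19.85
eef_pos: [0.5029, 0.2617, 0.1739]
tcp_rot: [-3.134, 0.128, -0.004]
contact_force: [-0.2, 0.1, -0.0]
finger_gap: 0.96
```

Emit:
carry_out(targets=[{"jaw": 1, "dx": 0, "dy": 0, "dz": 0.2, "spin": 0}, {"jaw": 1, "dx": 0, "dy": 0, "dz": 0.4, "spin": 0}, {"jaw": 1, "dx": 0, "dy": 0, "dz": 0.6, "spin": 0}, {"jaw": 1, "dx": 0, "dy": 0, "dz": 0.8, "spin": 0}, {"jaw": 1, "dx": 0, "dy": 0, "dz": 1, "spin": 0}])

```text
t: 20.35
eef_pos: [0.5029, 0.2617, 0.2553]
tcp_rot: [-3.134, 0.128, -0.005]
contact_force: [-0.3, -0.0, -1.0]
finger_gap: 1.0
```

Emit:
carry_out(targets=[{"jaw": 1, "dx": -0.2, "dy": -0.2, "dz": 0.2, "spin": 0}, {"jaw": 1, "dx": -0.4, "dy": -0.4, "dz": 0.4, "spin": 0}, {"jaw": 1, "dx": -0.6, "dy": -0.6, "dz": 0.6, "spin": 0}, {"jaw": 1, "dx": -0.8, "dy": -0.8, "dz": 0.8, "spin": 0}, {"jaw": 1, "dx": -1, "dy": -1, "dz": 1, "spin": 0}])

```text
t: 20.85
eef_pos: [0.422, 0.1812, 0.3365]
tcp_rot: [-3.134, 0.128, -0.005]
contact_force: [0.5, -0.7, 0.1]
finger_gap: 0.997
```

Emit:
carry_out(targets=[{"jaw": 1, "dx": -0.1, "dy": -0.2, "dz": 0, "spin": 0}, {"jaw": 1, "dx": -0.2, "dy": -0.4, "dz": 0, "spin": 0}, {"jaw": 1, "dx": -0.3, "dy": -0.6, "dz": 0, "spin": 0}, {"jaw": 1, "dx": -0.3, "dy": -0.8, "dz": 0, "spin": 0}, {"jaw": 1, "dx": -0.3, "dy": -1, "dz": 0, "spin": 0}])

```text
t: 21.35
eef_pos: [0.3977, 0.1007, 0.3374]
tcp_rot: [-3.134, 0.127, -0.008]
contact_force: [0.8, -0.1, 0.0]
finger_gap: 1.002
```

Emit:
carry_out(targets=[{"jaw": 1, "dx": 0, "dy": -0.2, "dz": 0, "spin": 0}, {"jaw": 1, "dx": 0, "dy": -0.4, "dz": 0, "spin": 0}, {"jaw": 1, "dx": 0, "dy": -0.6, "dz": 0, "spin": 0}, {"jaw": 1, "dx": 0, "dy": -0.8, "dz": 0, "spin": 0}, {"jaw": 1, "dx": 0, "dy": -1, "dz": 0, "spin": 0}])

```text
t: 21.85
eef_pos: [0.3975, 0.0202, 0.3382]
tcp_rot: [-3.134, 0.126, -0.009]
contact_force: [0.6, 1.3, 0.1]
finger_gap: 0.998
```

Run:
```python
from h import *
o=bot.get_obs();print(o['eef_pos'],o['contact_force'],o['t'])
for n in('scene','top'):
  I=bot.get_image(n);cv2.imwrite(f'pics/full15{n}.png',I)
  u=proj(n,[.50376,.2,.139]).astype(int)
  J=cv2.resize(I[u[1]-34:u[1]+35,u[0]-46:u[0]+46],(800,600),interpolation=cv2.INTER_CUBIC)
  cv2.imwrite(f'pics/g15{n}.png',np.clip(J*1.4,0,255).astype(np.uint8))
```

```text
[0.39751452 0.02016989 0.33818158] [0.55303251 1.32628085 0.07116788] 21.85
```

View pics/g15scene.png

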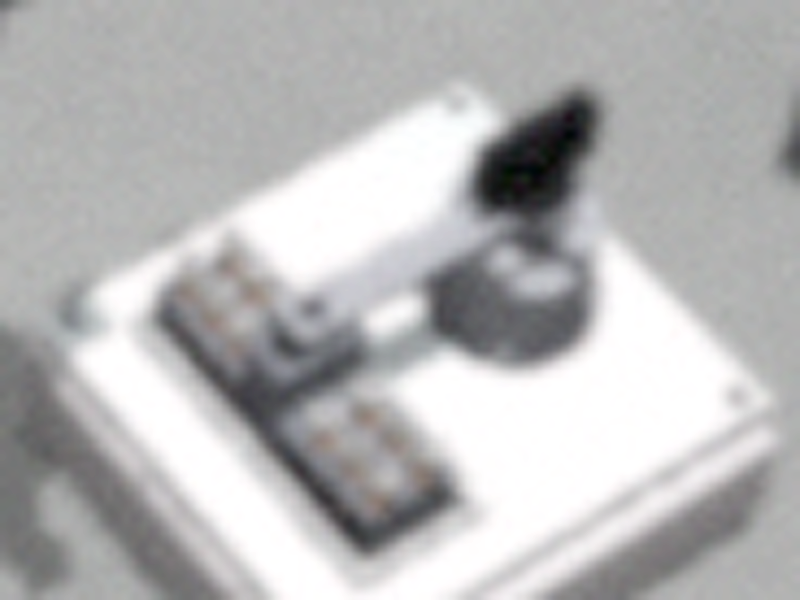

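View pics/g15top.png

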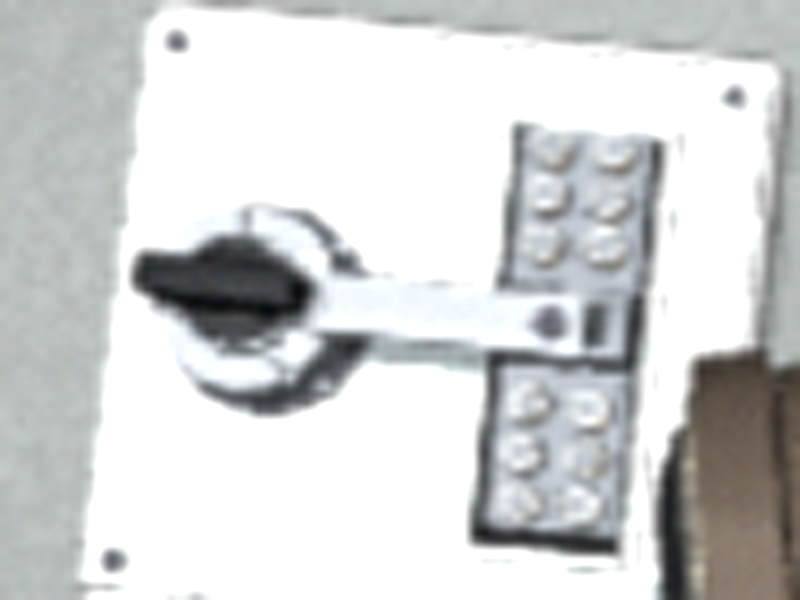

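View pics/full15top.png

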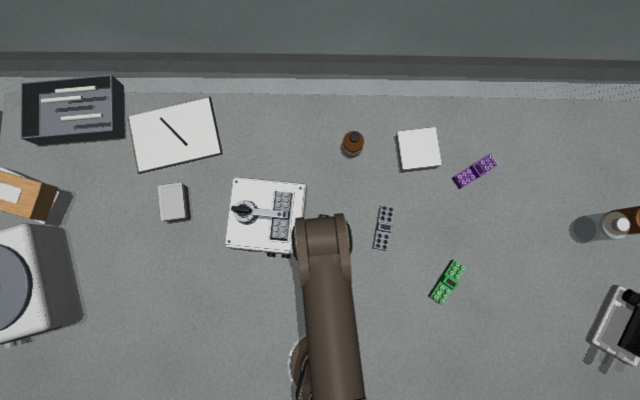

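Run:
```python
from h import *
n='top';u=proj(n,[.50376,.2,.139]).astype(int)-[46,34]
sx,sy=800/92,600/69
f=lambda p,z:atz(n,((p[0]+.5)/sx-.5+u[0],(p[1]+.5)/sy-.5+u[1]),z)[:2]
L=[(553,152),(549,195),(543,247),(528,403),(523,455),(518,503)];Q=[(617,155),(611,203),(604,247),(588,410),(585,460),(580,503)]
c=np.mean([f(p,.144) for p in L+Q],0);t=np.array([.4957,.1465]);a=np.radians(-4.6)
print('rack-tray',np.array([[np.cos(a),np.sin(a)],[-np.sin(a),np.cos(a)]])@(c-t))
e=f((551,322),.168);d=e-[.5049,.2615];print('swing',np.degrees(np.arctan2(d[1],d[0]))+94.6,np.linalg.norm(d))
d=f((560,295),.168)-f((345,278),.168);g=f((572,352),.168)-f((370,333),.168)
for v in(d,g):print('edge swing',np.degrees(np.arctan2(v[1],v[0]))+94.6)
for zz in (.166,.169,.176): print(zz,(proj('scene',[*(np.array([.5049,.2615])-.115*np.array([.08,.997])),zz])))
us=proj('scene',[.50376,.2,.139]).astype(int)-[46,34];print('scene screw',np.array([313/sx,308/sy])+us)
```

```text
rack-tray [ 0.00025959 -0.00433126]
swing -0.19643438453456952 0.11618784225867207
edge swing 1.1101316118263753
edge swing 0.2745717549957334
0.166 [340.96595824 155.77527581]
0.169 [341.00989942 155.27809028]
0.176 [341.1130388  154.11078932]
scene screw [341.995 155.42 ]
```

The last checks agree: rack offset (0, −4) mm from the tray centre, swing about 0 to 1°, and arm height consistent with pull of 1 to 3 mm. The robot is clear, so I'm handing in.

```bash
python3 -c "
from workcell import bot
bot.job_done()"
```

```text
the job is handed in; nothing more can be done
```

I put the full rack in the tray, locked the hold-down arm over its handle and handed the job in at about 22 s. `job_done` gives no verdict, so the result rests on my own checks below.

**Grip on the knob:** the first try closed on nothing, because the finger tips sat higher than I had assumed. I went about 17 mm lower and the second try gripped the bar. I then lifted it about 14 mm, swung the arm about 66° and lowered it into the notch.

**Last checks, from the pictures and the tool:**

| Check | Result |
|---|---|
| Rack offset from tray centre | about 0 mm in x, −4 mm in y |
| Rack standing flat | looked flat in both views |
| Arm swing | about 0 to 1° from the lock position |
| Pull at release | about 3 mm, well below the 10 mm it would read on top of a block |
| Other things on the bench | where they started, by eye in the top view |
| Robot | well clear of everything |

- **Pad force:** I couldn't measure it directly. I inferred it from the spring load on the tool dropping from 12 N to 5 N as the pad met the handle.
- **y offset:** part of the −4 mm may be camera error, but it is inside the 10 mm limit.

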